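Refit the lens of the carver's bench magnifier

TASK

The lens of the bench magnifier has been taken out for cleaning and lies on the cork rest. Put it back in the magnifier's head, at whatever height the head is clamped: tuck its far edge under the two fixed claws, then press its near edge down past the sprung catch until the catch snaps over the rim and the lens sits level on all three ledges, held fast so that it cannot rock. Work gently by feel, do not drop the lens, and leave the gouge, mallet and whetstone where they are.

Things in the scene. Friction and masses are not known exactly. Their poses are not given: they have to be found in the camera images.
- lens_center (a point): Centre (half-way up) of the lens: clear glass in a dark round metal rim, 60 mm across, 8 mm thick, about 90 g, the same all round and on both faces (nothing stands proud of the rim). z is its axis. It starts flat on the cork rest, underside 25 mm above the bench, its rim free to grasp all round. It is damaged if pressed on any claw, ledge or the catch with more than 40 N.
- rest: Round cork rest fixed on the bench, 44 mm across, 25 mm tall; origin at the centre of its underside.
- stand: Magnifier stand, fixed. Origin on the bench under the lens axis; x level from the sprung catch (near) to mid-way between the two fixed claws (far), up to 0.5 rad either way from straight ahead; z up. Base 16 mm thick. The head with the three claws is clamped at any height: its three level ledges lie 122 to 152 mm above the bench. No reading gives this height: it must be felt or seen.
- below_left (a point): Point on the base below the left claw's contact with the rim: 30 mm from the lens axis, 40 degrees left of stand +x. 10 mm wide: a ledge reaching 6 mm inward, and a hook leaning 35 degrees inward, inner face 30 mm from the axis 8 mm above the ledge, its tip 26.5 mm, 13 mm up. A level lens lowered on the axis stops on the hooks' tops and the catch, underside 15 mm above the ledges.
- below_right (a point): The same for the right claw, 40 degrees right of +x. The lens enters tilted 20 to 25 degrees, far edge low: from 7 mm short (towards the catch), its edge at the claws 3 mm above the ledges, along +x under the hooks and down until it bears. Its left and right sides (+y, -y) stay free for fingers, with 26 mm below the ledges down to the ring (radius 40 to 50 mm). Column at x = 78 mm, top 138 mm up.
- below_catch (a point): Point on the base below the near ledge (like the others), 30 mm from the axis at stand -x. Over it slides the catch, nose 10 mm wide. Fully in, its tip is 25.5 mm from the axis, 9.4 mm above the ledge; a lead-in slopes from it up and out, 35 degrees from vertical, to 21 mm up. Once hooked and let go the lens rests on the lead-in, tilted some 14 degrees; press the rim on both sides of the nose.
- catch (a joint): Outward travel of the sprung catch, metres: 0 fully in, 0.008 fully out. 3 N starts it, 0.4 N more per mm. Over 0.003 while the rim is forced past it, which takes some 6 to 10 N on the rim; back under 0.001 once it has snapped over a seated lens (and before). Past the snap the rim meets rigid ledges and force climbs fast. A snapped-in lens has its rim's top face 8 mm above the ledges all round.
- gouge: Bystander: carving gouge lying on the bench, 250 mm long along its y, wooden handle 27 mm thick. Origin near its middle, on the bench.
- mallet: Bystander: round wooden carver's mallet standing on its head, 74 mm across, 180 mm tall. Origin at the centre of its foot.
- whetstone: Bystander: whetstone on a wooden tray, 150 x 60 mm, 34 mm tall. Origin at the centre of its underside.
Not all that is in view belongs to the job. Of the things that look like the part that bears lens_center, the middle-sized one is meant.

How it is judged:
By the outcome, as a careful person would: the job done as asked, in the order asked, and still so for the second after the job is handed in, with the robot touching nothing.
It also fails if it takes over 58 s, if anything falls off the work surface, if the arm or the gripper's body presses on something with over 40 N, if the wrist force passes 120 N, or if a joint passes its speed limit or range.

ROBOT

A 6-joint arm with a two-finger parallel gripper is mounted at the origin on the work surface. World frame = base frame: x ahead of the robot, y to its left, z up, the work surface at z = 0. Lengths are in mm, angles in rad, forces in N, time in s.
With the tool pointing down it reaches from about 375 to 825 mm from the base axis. Payload 5.5 kg.
Tool frame: the origin (TCP) lies at the very end of the fingers, on their centre line; the grasp point (between the pads) lies 19 mm behind it; z points along the fingers, y is the direction in which the jaws open and shut (so a half turn about z gives the same grasp; the last joint's range is limited). The gripper opens to 85 mm and grips with 20 to 120 N. Pads are 22 mm wide; open, the fingers measure 114 mm over their backs; the gripper's body (76 mm by 85 mm) begins 54 mm behind the grasp point. The pads swing forward as they close: fully open they stand 13 mm farther back than shut.
Start: joints at [-1.128, 0.314, -0.047, 1.21, 0, 1.571], TCP at [257.079, -542.13, 210.799] pointing down, gripper open.
Joint ranges: [-2.67, 2.67], [-0.69, 1.73], [-1.03, 1.25], [-2.08, 2.16], [-1.42, 1.45], [-3.14, 3.14]. Speed limits (rad/s): [2.39, 2.39, 3.01, 3.14, 3.14, 3.14].

INTERFACE

Orientations are given as a unit quaternion [x, y, z, w].
In Python, from workcell import bot gives the robot as it stands.
- The arm moves only by the shell command python3 -m inch 'ROWS' [OPENING]. ROWS is JSON, a list that holds one entry, the list of rows, each a list of 6 numbers: the shift along the tool's x, y, z in cm, then the turn, a rotation vector about the tool's x, y, z in degrees. In form: [[[x, y, z, ax, ay, az], ...]]. A call has 1 to 12 rows; each row shifts and turns the commanded pose from where the row before left it, along the tool's axes as they then stand; what a row does not reach is not made up. A row lasts 1/12 s, in which the tool goes at most 41.7 mm and 7.16 degrees, less where a joint would pass 70% of its speed; a pose out of reach is approached as far as the arm can. A call with a gripper value outside its range is refused whole. OPENING is the opening, from 0 (shut) to 1 (fully open), set as the call begins (- or left out, the last holds). The fingers move at their own pace and stop on an object; the grip force is fixed at half the most. Time passes only in rows, so rows that do not move let the fingers close. It gives the time, the measured TCP pose, the force and the opening at its end, in the units of the state.
- bot.observe(): the state, without advancing time (a new reading comes with each control period).
- bot.grab_frame(name): name is "scene" or "top" or "wrist"; returns (picture, depth): 480x640x3 uint8, red, green, blue; 480x640 float32, mm along the optical axis (not along the pixel's ray), 0 where there is no reading.
- bot.camera_params(name): a dict with "fx", "fy", "cx", "cy" (pixels), "position" and "orientation" of the camera in the world. Camera axes: x right, y down, z forward; pixel columns grow to the right and rows downward; lengths in mm; the calibration is good to about 2 mm. A picture is of the moment at which its call begins: read the wrist's pose just before it. camera_params takes no time and is no camera call; for the wrist camera it gives the pose at the moment of the call.
- bot.hand_in(): hands the job in, once; it reports no verdict.
The state is a dict: "clock": time; "qpos": joint angles; "qd": joint speeds; "effort": joint torques, N m; "tool_pos": TCP position; "tcp_rot": TCP orientation; "wrist_force": force on the tool from outside, world axes, zero at the start; "torque": the same for the moment, N m; "opening": finger opening in mm.
Only numpy, scipy, OpenCV 4.12 (cv2) and the standard library are available. Lean on these libraries where they do the work, as an engineer would, in place of code of your own. Each camera call takes 0.05 s, during which the arm holds its last target.

## Working session

There is one attempt and no reset: what is moved stays moved. The work goes in short steps, Python scripts to look and compute and a shell command to move; the robot and the scene stay as the last step left them, time stands still between calls to the robot, and variables do not carry over. Pictures are saved under pics/ and viewed, and the job is handed in when it is done.

```bash
ls; mkdir -p pics; python3 - <<'E'
from workcell import bot
import cv2,numpy as np
print(bot.observe())
for n in ["scene","top","wrist"]:
    print(n,bot.camera_params(n))
    p,d=bot.grab_frame(n)
    cv2.imwrite(f"pics/{n}0.png",p[:,:,::-1]); np.save(f"{n}0.npy",d)
E
```

```text
pics
{'clock': 0.0, 'qpos': array([-1.12799224e+00,  3.14209249e-01, -4.80849848e-02,  1.21018789e+00,
        3.24709007e-05,  1.57078101e+00]), 'qd': array([-0.00185467,  0.00178807,  0.00037481, -0.00037099,  0.00188887,
        0.00051289]), 'effort': array([-1.18672284e-03, -5.39588320e+01,  3.39751911e+01,  1.91902451e-02,
        7.60865214e-05,  2.25635745e-06]), 'tool_pos': array([ 256.83344838, -541.57541756,  209.94205306]), 'tcp_rot': array([ 9.75588498e-01,  2.19605036e-01, -1.69252896e-04, -8.25889591e-04]), 'wrist_force': array([ 0.07370596, -0.43921083, -0.15502769]), 'torque': array([0.03289251, 0.01453437, 0.03214251]), 'opening': 85.67339490566242}
scene {'fx': 611.3512911745906, 'fy': 611.3512911745906, 'cx': 311.4525300399573, 'cy': 238.21412520495076, 'position': array([1259.42972455,  860.52888896,  867.1510983 ]), 'orientation': array([ 0.29913409,  0.83342231, -0.43939615, -0.15118557])}
top {'fx': 542.2405498241123, 'fy': 542.2405498241123, 'cx': 316.0663572704108, 'cy': 240.3975181194789, 'position': array([ 462.32947495,   19.19995117, 1543.56343183]), 'orientation': array([ 0.71703532, -0.6958511 ,  0.03494886, -0.02074065])}
wrist {'fx': 358.6138810616273, 'fy': 358.6138810616273, 'cx': 322.4733928630496, 'cy': 241.5517327518506, 'position': array([ 329.7596896 , -505.4611452 ,  373.81500302]), 'orientation': array([ 0.83418287, -0.52769209, -0.08607079,  0.13517328])}
```

View pics/scene0.png

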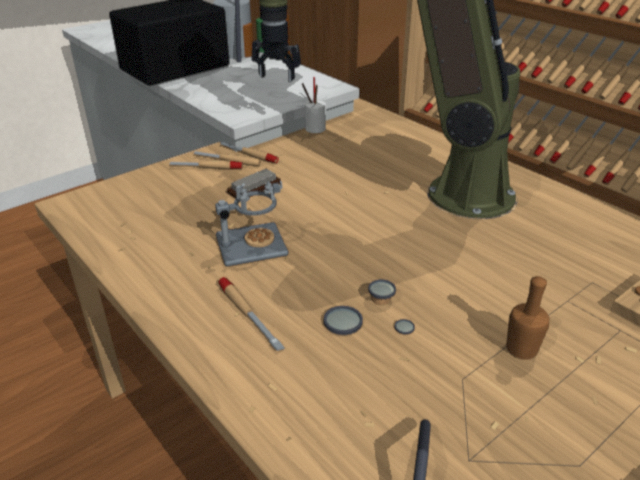

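View pics/top0.png

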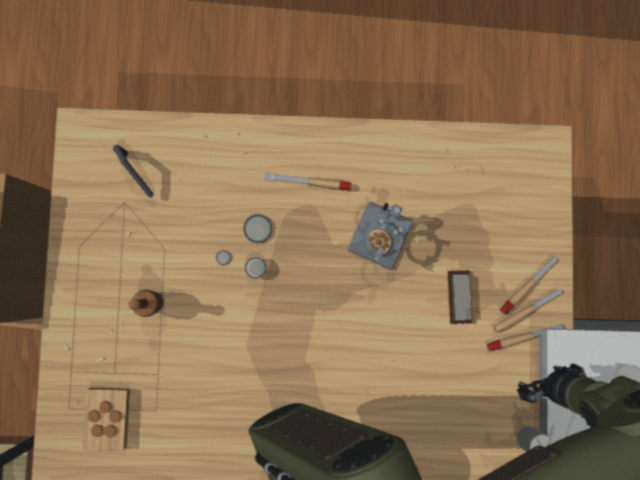

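View pics/wrist0.png

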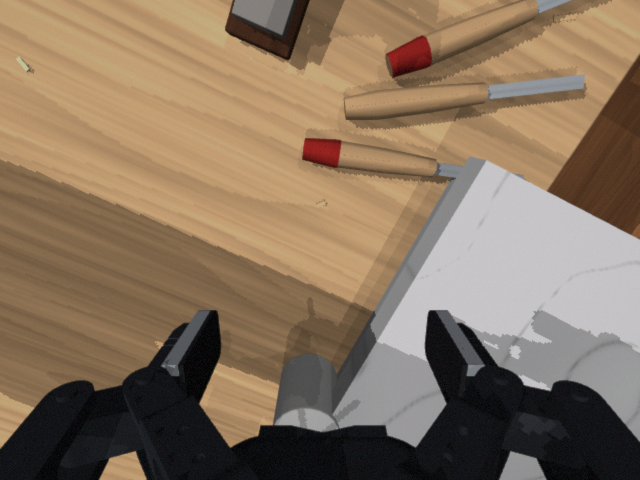

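The scene shows three disc candidates: large at scene (343,320) / top (257,228), middle raised on a cork rest at scene (382,289) / top (255,267), and small at scene (404,326) / top (223,257). By the description I choose the middle one on the cork. The stand is at top (380,237) / scene (252,230). I'll check these in enlarged crops.

```bash
cat > h.py <<'E'
import numpy as np,cv2
from scipy.spatial.transform import Rotation as R
def w(cam,u,v,d):
    p=np.array([(u-cam['cx'])/cam['fx']*d,(v-cam['cy'])/cam['fy']*d,d])
    return R.from_quat(cam['orientation']).apply(p)+cam['position']
def plane(cam,u,v,z):
    r=R.from_quat(cam['orientation']).apply([(u-cam['cx'])/cam['fx'],(v-cam['cy'])/cam['fy'],1.])
    return cam['position']+r*(z-cam['position'][2])/r[2]
def proj(cam,P):
    q=R.from_quat(cam['orientation']).inv().apply(np.asarray(P,float)-cam['position'])
    return np.c_[q[...,0]/q[...,2]*cam['fx']+cam['cx'],q[...,1]/q[...,2]*cam['fy']+cam['cy']]
def crop(src,dst,x0,y0,x1,y1,s):
    im=cv2.imread(src)[y0:y1,x0:x1]; cv2.imwrite(dst,cv2.resize(im,None,fx=s,fy=s,interpolation=cv2.INTER_CUBIC))
E
python3 - <<'E'
from h import *
from workcell import bot
crop('pics/top0.png','pics/a1.png',200,190,300,290,6)
crop('pics/top0.png','pics/a2.png',335,190,435,290,6)
crop('pics/scene0.png','pics/a3.png',190,160,310,280,5)
c=bot.camera_params('top');d=np.load('top0.npy')
for u,v in [(255,267),(257,228),(223,257),(380,237),(355,240),(365,225)]:
    print(u,v,w(c,u,v,d[v,u]))
E
```

```text
255 267 [502.82892769 158.36050467  28.86593208]
257 228 [614.11334642 158.78285263   8.32967681]
223 257 [ 5.29263952e+02  2.52747338e+02 -3.41064646e-01]
380 237 [ 597.55749544 -189.03715069   27.9841501 ]
355 240 [ 588.03729149 -120.0615378    14.42833594]
365 225 [ 631.62832851 -147.47761118   14.67826164]
```

View pics/a1.png

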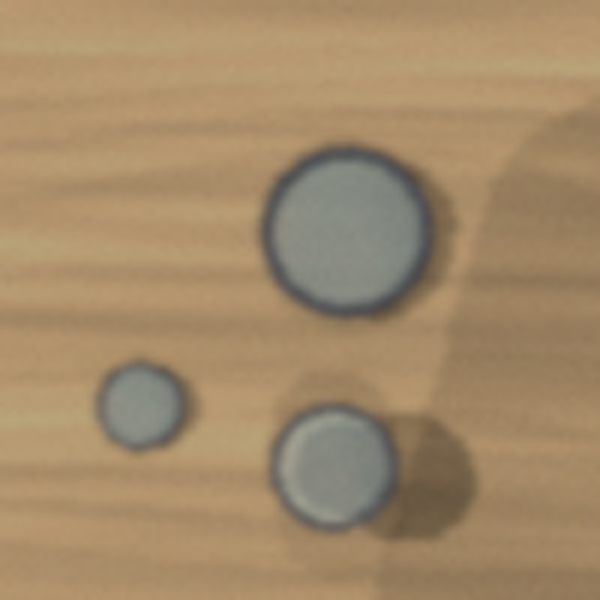

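View pics/a2.png

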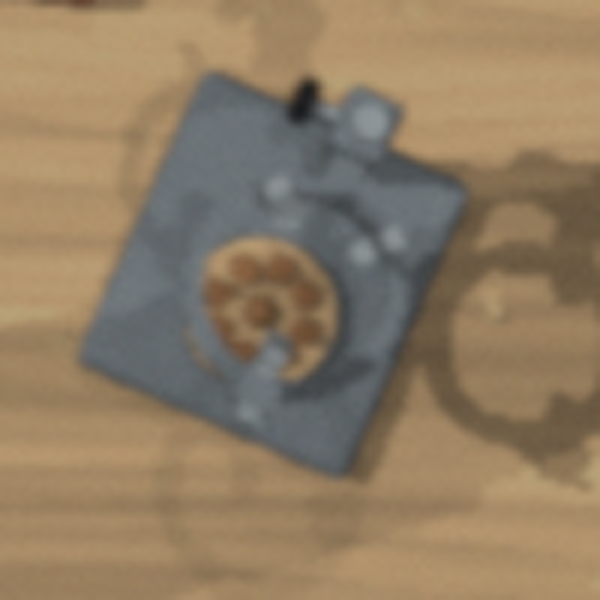

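View pics/a3.png

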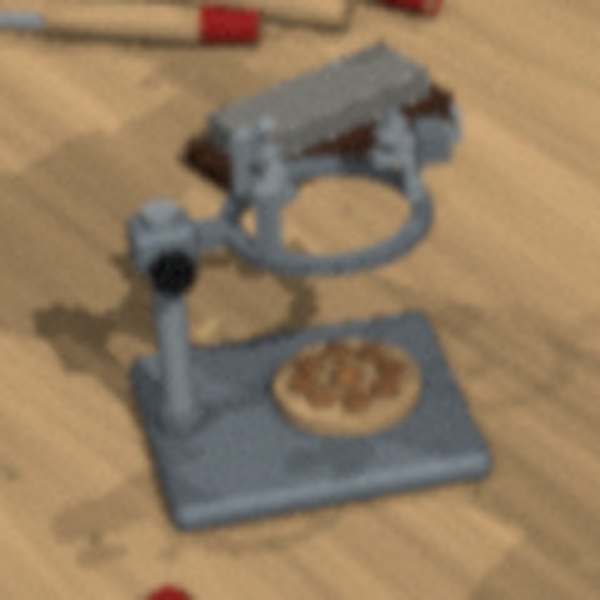

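The crops confirm the middle disc (crop 333,467 → top (255.5,267.8)) is raised on cork. The stand's claws point to the upper right at about -0.4 rad, with the catch at crop (262,375) and the column at (370,120). Next I'll work out the geometry for a wrist view.

```bash
python3 - <<'E'
from h import *
from workcell import bot
o=bot.observe(); c=bot.camera_params('wrist'); T=R.from_quat(o['tcp_rot'])
print('cam in tool',T.inv().apply(c['position']-o['tool_pos'])); print((T.inv()*R.from_quat(c['orientation'])).as_matrix().round(3)); print('tool',T.as_matrix().round(3))
t=bot.camera_params('top'); d=np.load('top0.npy')
f=lambda u,v:(335+(u)/6,190+(v)/6)
P=[plane(t,*f(u,v),16) for u,v in [(210,72),(467,190),(345,475),(82,360)]]
for p in P: print(p)
print('ctr',np.mean(P,0))
for a,b in [(3,0),(2,1)]:
    q=P[b]-P[a]; print(np.arctan2(q[1],q[0]),np.linalg.norm(q))
for a,b in [(0,1),(3,2)]:
    q=P[b]-P[a]; print(np.arctan2(q[1],q[0])+np.pi/2,np.linalg.norm(q))
print('lens',plane(t,200+333/6,190+467/6,33))
s=bot.camera_params('scene');
E
```

```text
cam in tool [  81.37871718   -1.69700134 -163.80931535]
[[-0.    -0.949 -0.316]
 [ 1.    -0.     0.001]
 [-0.001 -0.316  0.949]]
tool [[ 0.904  0.428 -0.001]
 [ 0.428 -0.904  0.001]
 [ 0.    -0.001 -1.   ]]
[ 697.77909754 -160.1462348    16.        ]
[ 645.29984342 -283.43698448   16.        ]
[ 508.59717474 -227.86547864   16.        ]
[ 559.01190318 -102.662927     16.        ]
ctr [ 602.67200472 -193.52790623   16.        ]
-0.39272401676073954 150.20208023897018
-0.3861089815983319 147.5662965818417
-0.4024248272518718 133.99507852976524
-0.3828019729535943 134.97156656397968
lens [500.4485593  156.50786502  33.        ]
```

```bash
python3 -m inch '[[[3.4,-1.93,-0.25,0,0,0],[3.4,-1.93,-0.25,0,0,0],[3.4,-1.93,-0.25,0,0,0],[3.4,-1.93,-0.25,0,0,0],[3.4,-1.93,-0.25,0,0,0],[3.4,-1.93,-0.25,0,0,0],[3.4,-1.93,-0.25,0,0,0],[3.4,-1.93,-0.25,0,0,0],[3.4,-1.93,-0.25,0,0,0],[3.4,-1.93,-0.25,0,0,0],[3.4,-1.93,-0.25,0,0,0],[3.4,-1.93,-0.25,0,0,0]]]'
python3 -m inch '[[[0,0,0,0,0,6.8],[0,0,0,0,0,6.8],[0,0,0,0,0,6.8],[0,0,0,0,0,6.8],[0,0,0,0,0,6.8],[0,0,0,0,0,6.8],[0,0,0,0,0,6.8],[0,0,0,0,0,0]]]'
python3 - <<'E'
from h import *
from workcell import bot
o=bot.observe(); print(o['clock'],o['tool_pos'],R.from_quat(o['tcp_rot']).as_matrix().round(3),o['qpos'])
c=bot.camera_params('wrist')
p,d=bot.grab_frame('wrist'); cv2.imwrite('pics/w1.png',p[:,:,::-1]); np.savez('w1.npz',d=d,**c)
E
```

```text
clock: 1.15
tool_pos: [527.1, -156.2, 240.8]
tcp_rot: [0.976, 0.22, -0.0, 0.0]
wrist_force: [1.5, 0.1, 0.4]
opening: 85.5
clock: 1.82
tool_pos: [517.0, -183.4, 240.5]
tcp_rot: [0.984, -0.176, 0.001, -0.01]
wrist_force: [0.0, 0.3, -0.2]
opening: 85.2
1.8167 [ 516.97964355 -183.37832703  240.46568716] [[ 0.938 -0.346  0.006]
 [-0.346 -0.938  0.02 ]
 [-0.001 -0.021 -1.   ]] [-0.35408037  0.20701472 -0.11883811  1.24604948  0.0206295   3.14047685]
```

View pics/w1.png

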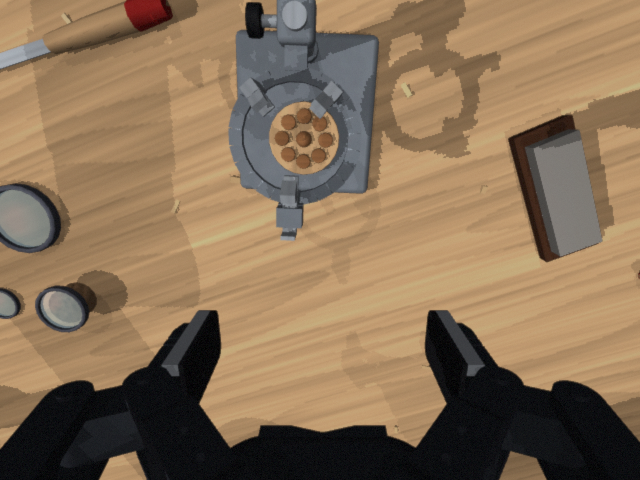

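The wrist view shows the stand ring centred near (291,142), the claws at (258,97) and (325,100), the catch at (290,190), and the column top at (295,15). Joint 6 is at its limit this way round, so I'll use the half-turned tool later. First I'll measure the ring.

```bash
python3 - <<'E'
from h import *
crop('pics/w1.png','pics/b1.png',220,0,390,250,3.5) if 0 else crop('pics/w1.png','pics/b1.png',220,60,370,250,4) if 0 else crop('pics/w1.png','pics/b1.png',215,70,375,250,3.3)
z=np.load('w1.npz'); c={k:z[k] for k in z.files}; d=c['d']
vv,uu=np.mgrid[0:260,200:400]
P=np.array([w(c,u,v,d[v,u]) for u,v in zip(uu.ravel(),vv.ravel()) if d[v,u]>0])
m=(P[:,2]>80)&(P[:,2]<200); Q=P[m]
h,e=np.histogram(Q[:,2],np.arange(80,200,2)); print([(a,b) for a,b in zip(e,h) if b>3])
k=e[np.argmax(h)]; ring=Q[abs(Q[:,2]-k-1)<4]
print('ring z',np.median(ring[:,2]),len(ring))
# circle fit
from scipy.optimize import least_squares
pts=ring[:,:2]
def f(p): 
    r=np.hypot(*(pts-p[:2]).T); return np.maximum(r-p[2]-5,0)+np.maximum(p[2]-5-r,0)
s=least_squares(f,[*np.median(pts,0),45],loss='soft_l1'); print(s.x,s.cost)
base=P[abs(P[:,2]-16)<4]; print('base z',np.median(base[:,2]))
tb=P[abs(P[:,2])<5]; print('table',np.median(tb[:,2]))
E
```

```text
[(np.int64(114), np.int64(14)), (np.int64(116), np.int64(38)), (np.int64(118), np.int64(105)), (np.int64(120), np.int64(182)), (np.int64(122), np.int64(2604)), (np.int64(124), np.int64(2624)), (np.int64(126), np.int64(189)), (np.int64(128), np.int64(290)), (np.int64(130), np.int64(846)), (np.int64(132), np.int64(366)), (np.int64(134), np.int64(23)), (np.int64(136), np.int64(140)), (np.int64(138), np.int64(418)), (np.int64(140), np.int64(32)), (np.int64(142), np.int64(8)), (np.int64(144), np.int64(26)), (np.int64(146), np.int64(26)), (np.int64(148), np.int64(185)), (np.int64(150), np.int64(153)), (np.int64(152), np.int64(26)), (np.int64(154), np.int64(303)), (np.int64(156), np.int64(368)), (np.int64(158), np.int64(491)), (np.int64(160), np.int64(230)), (np.int64(162), np.int64(199)), (np.int64(164), np.int64(253)), (np.int64(166), np.int64(186)), (np.int64(168), np.int64(93)), (np.int64(170), np.int64(37))]
ring z 124.04004614379954 5663
[ 593.86327734 -184.96181783   47.09845319] 14624.833649814776
base z 16.554730000236646
table 0.6500274956074747
```

View pics/b1.png

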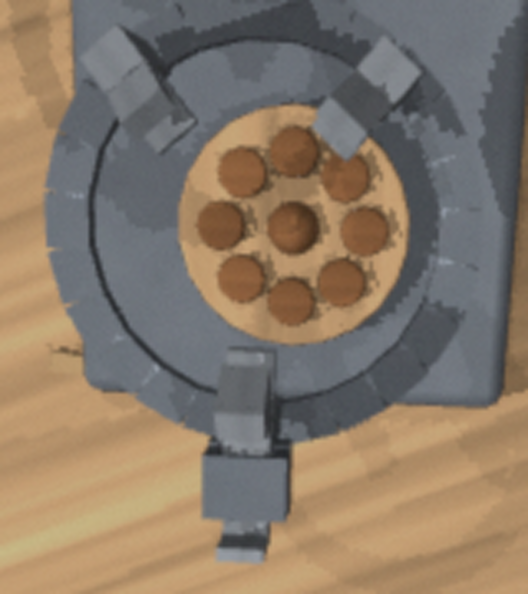

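```bash
python3 - <<'E'
from h import *
from scipy.optimize import differential_evolution
z=np.load('w1.npz'); c={k:z[k] for k in z.files}; d=c['d']
vv,uu=np.mgrid[50:250,200:400]
ok=d[vv,uu]>0
P=np.array([w(c,u,v,d[v,u]) for u,v in zip(uu.ravel(),vv.ravel())])
yaw=-0.39
isr=(abs(P[:,2]-124)<2.5)
# lateral plane pos for each pixel at z=124
X=np.array([plane(c,u,v,124.) for u,v in zip(uu.ravel(),vv.ravel())])[:,:2]
def cost(p,ri=40,ro=50):
    q=X-p[:2]; r=np.hypot(*q.T); a=np.arctan2(q[:,1],q[:,0])-yaw
    sel=(np.abs(np.abs((a+np.pi)%(2*np.pi)-np.pi)-1.7)<0.9)&(r<65)&(r>30)
    inn=(r>ri)&(r<ro)
    return np.mean((isr!=inn)[sel])
s=differential_evolution(cost,[(575,615),(-205,-165)],seed=1); print(s.x,s.fun)
s2=differential_evolution(lambda p:cost(p[:2],p[2],p[3]),[(575,615),(-205,-165),(35,45),(45,55)],seed=1); print(s2.x,s2.fun)
C=s2.x[:2]
ux=np.array([np.cos(yaw),np.sin(yaw)]);uy=np.array([-ux[1],ux[0]])
for nm,lo,hi in [('ledge',147,152),('hooktop',163,168),('catchtop',168.5,172),('clamp',136,141)]:
    Q=P[(P[:,2]>lo)&(P[:,2]<hi)]; q=Q[:,:2]-C; 
    xy=np.c_[q@ux,q@uy]
    for g,m in [('L',(xy[:,0]>5)&(xy[:,0]<55)&(xy[:,1]>0)),('R',(xy[:,0]>5)&(xy[:,0]<55)&(xy[:,1]<0)),('C',xy[:,0]<-5),('col',xy[:,0]>55)]:
        if m.sum()>5: print(nm,g,m.sum(),xy[m].mean(0).round(1),xy[m].min(0).round(1),xy[m].max(0).round(1),np.median(Q[m,2]).round(1))
# lens
vv,uu=np.mgrid[270:345,20:110]
L=np.array([w(c,u,v,d[v,u]) for u,v in zip(uu.ravel(),vv.ravel()) if d[v,u]>0]); m=abs(L[:,2]-33)<6
print('lens',m.sum(),np.median(L[m],0),L[m].min(0),L[m].max(0))
E
```

```text
[ 589.31299592 -183.76850595] 0.024198034489152604
[ 589.26939506 -183.78506739   39.76721329   50.11506855] 0.021700825373272743
ledge L 143 [22.3 17.1] [15.3 11.8] [38.4 25.7] 149.8
ledge R 72 [ 19.9 -17.5] [ 15.4 -32.1] [ 30.4 -11.9] 149.9
ledge C 133 [-34.1  -1.5] [-59.8  -8.8] [-23.9   9. ] 149.9
hooktop L 153 [22.7 18.9] [17.4 13.8] [27.6 23.9] 164.7
hooktop R 156 [ 22.8 -19. ] [ 17.7 -24.6] [ 27.7 -13.8] 164.6
hooktop C 242 [-43.2   0.1] [-66.7  -4.8] [-26.8   5.3] 166.6
catchtop C 105 [-34.4   0.3] [-62.7  -4.5] [-30.5   5.1] 169.7
clamp L 8 [35.5 23.3] [32.3 20.8] [37.6 24.9] 138.0
lens 1906 [504.08501422 156.94576089  31.90466297] [473.62094556 128.52546129  27.0207558 ] [532.97046944 189.18777784  35.19157885]
```

The stand fit gives its axis at (589.3,-183.8), yaw ≈ -0.39 and ledges ≈ 149.5 mm: the ring top at 123.7 plus 26 agrees with the ledges seen directly. Next I'll half-turn the tool.

```bash
python3 -m inch '[[[0,0,0,0,0,-7.1],[0,0,0,0,0,-7.1],[0,0,0,0,0,-7.1],[0,0,0,0,0,-7.1],[0,0,0,0,0,-7.1],[0,0,0,0,0,-7.1],[0,0,0,0,0,-7.1],[0,0,0,0,0,-7.1],[0,0,0,0,0,-7.1],[0,0,0,0,0,-7.1],[0,0,0,0,0,-7.1],[0,0,0,0,0,-7.1]]]'
python3 -m inch '[[[0,0,0,0,0,-7.1],[0,0,0,0,0,-7.1],[0,0,0,0,0,-7.1],[0,0,0,0,0,-7.1],[0,0,0,0,0,-7.1],[0,0,0,0,0,-7.1],[0,0,0,0,0,-7.1],[0,0,0,0,0,-7.1],[0,0,0,0,0,-7.1],[0,0,0,0,0,-7.1],[0,0,0,0,0,-7.1],[0,0,0,0,0,-7.1]]]'
cat > goal.py <<'E'
# usage: goal(pos, Rgoal) prints tool-axes shift (cm) and rotvec(deg) from measured pose
from h import *
from workcell import bot
YAW=-0.39
def Rg(tilt,yaw=YAW):
    # tool x along -stand x, z down, then lens tilt (far edge low) about stand +y by tilt deg
    z=R.from_euler('z',yaw); base=R.from_matrix(np.array([[-1,0,0],[0,1,0],[0,0,-1.]]).T)
    return z*R.from_euler('y',tilt,degrees=True)*base
def goal(pos,Rgoal):
    o=bot.observe(); T=R.from_quat(o['tcp_rot'])
    print('t',o['clock'],'pos',o['tool_pos'].round(1),'F',o['wrist_force'].round(1),'open',round(o['opening'],1),'q',o['qpos'].round(2))
    print('shift cm',(T.inv().apply(np.array(pos)-o['tool_pos'])/10).round(2),'rot deg (tool)',np.degrees((T.inv()*Rgoal).as_rotvec()).round(2))
E
python3 -c "
from goal import *
goal([502,157.5,120],Rg(0))"
```

```text
clock: 2.87
tool_pos: [518.0, -180.5, 240.6]
tcp_rot: [0.841, 0.542, 0.009, -0.007]
wrist_force: [-0.3, 0.0, -0.3]
opening: 85.3
clock: 3.87
tool_pos: [518.1, -180.5, 240.6]
tcp_rot: [0.252, 0.968, 0.011, 0.001]
wrist_force: [0.1, -0.4, 0.3]
opening: 85.4
t 3.8667 pos [ 518.1 -180.5  240.6] F [ 0.1 -0.4  0.3] open 85.4 q [-0.35  0.21 -0.12  1.25  0.02  0.16]
shift cm [17.85 28.45 12.76] rot deg (tool) [ 1.26 -0.18 -6.87]
```

```bash
python3 -m inch '[[[0,0,0,1.26,-0.18,-6.87],[1.433,3.065,1.206,0,0,0],[1.433,3.065,1.206,0,0,0],[1.433,3.065,1.206,0,0,0],[1.433,3.065,1.206,0,0,0],[1.433,3.065,1.206,0,0,0],[1.433,3.065,1.206,0,0,0],[1.433,3.065,1.206,0,0,0],[1.433,3.065,1.206,0,0,0],[1.433,3.065,1.206,0,0,0],[1.433,3.065,1.206,0,0,0],[0,0,0,0,0,0]]]'
python3 - <<'E'
from goal import *
goal([502,157.5,6],Rg(0))
c=bot.camera_params('wrist')
p,d=bot.grab_frame('wrist'); cv2.imwrite('pics/w2.png',p[:,:,::-1]); np.savez('w2.npz',d=d,**c)
E
```

```text
clock: 4.87
tool_pos: [502.4, 162.1, 117.8]
tcp_rot: [0.194, 0.981, 0.0, -0.002]
wrist_force: [-0.5, -0.8, -0.3]
opening: 85.3
t 4.8667 pos [502.4 162.1 117.8] F [-0.5 -0.8 -0.3] open 85.3 q [ 0.31  0.24 -0.37  0.97  0.    0.7 ]
shift cm [-0.17 -0.44 11.18] rot deg (tool) [ 0.01 -0.19 -0.04]
```

View pics/w2.png

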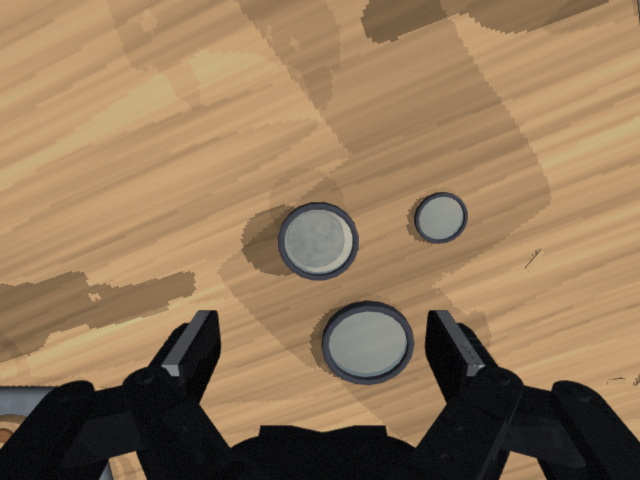

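The lens rim spans columns 279–358 and rows 202–280, centred at (318.5,241). It is the middle-sized disc, on the cork, midway between the fingers.

```bash
python3 - <<'E'
from goal import *
z=np.load('w2.npz'); c={k:z[k] for k in z.files}
P=plane(c,318.5,241,33);print(P)
d=c['d'];print([ (plane(c,u,v,33)-plane(c,uu,vv,33)).round(1) for u,v,uu,vv in [(279,241,358,241),(318,202,318,280)]])
vv,uu=np.mgrid[205:278,282:355]
L=np.array([w(c,u,v,d[v,u]) for u,v in zip(uu.ravel(),vv.ravel()) if d[v,u]>0]); print(np.median(L,0))
goal([P[0],P[1],6],Rg(0))
# finger pad geometry: pad tip pixels
for u,v in [(205,330),(440,330),(215,320),(430,320),(190,370),(465,370)]: 
    o=bot.observe(); print(u,v,R.from_quat(o['tcp_rot']).inv().apply(w(c,u,v,d[v,u])-o['tool_pos']).round(1))
E
```

```text
[501.52725522 160.52117168  33.        ]
[array([-22. , -53.3,  -0. ]), array([-55.4,  23.1,   0. ])]
[501.75103277 160.03034414  32.00123462]
t 4.9167 pos [502.9 159.7 118.6] F [ 1.1 -1.2 -0.1] open 85.7 q [ 0.31  0.24 -0.37  0.97  0.    0.7 ]
shift cm [ 0.13  0.04 11.26] rot deg (tool) [-0.08 -0.11 -0.09]
205 330 [ 11.5 -39.7 -48.9]
440 330 [ 11.6  46.  -49.1]
215 320 [  8.8 -39.6 -37.4]
430 320 [  8.9  45.9 -37.6]
190 370 [  7.2 -39.8 -65.7]
465 370 [ 11.   47.1 -70.6]
```

```bash
python3 - <<'E'
from goal import *
z=np.load('w2.npz'); c={k:z[k] for k in z.files};d=c['d']
o=bot.observe();T=R.from_quat(o['tcp_rot'])
goal([501.5,159.5,6],Rg(0))
vv,uu=np.mgrid[300:400,150:225]
L=np.array([T.inv().apply(w(c,u,v,d[v,u])-o['tool_pos']) for u,v in zip(uu.ravel(),vv.ravel()) if 0<d[v,u]<180])
print(L.min(0),L.max(0),np.percentile(L[:,2],[50,90,98,99.5]))
for u in (205,211,215,217):
  print(u,[(v,(T.inv().apply(w(c,u,v,d[v,u])-o['tool_pos'])).round(0).tolist()) for v in range(308,345,4)])
E
```

```text
t 4.9167 pos [502.9 159.7 118.6] F [ 1.1 -1.2 -0.1] open 85.7 q [ 0.31  0.24 -0.37  0.97  0.    0.7 ]
shift cm [ 0.1  -0.06 11.26] rot deg (tool) [-0.08 -0.11 -0.09]
[ -9.14821174 -53.41095089 -92.68041823] [ 20.03666365 -27.83339125 -33.02748428] [-60.83247542 -42.27788057 -36.40842546 -34.36978801]
205 [(308, [-71.0, -100.0, 118.0]), (312, [14.0, -42.0, -40.0]), (316, [13.0, -42.0, -41.0]), (320, [13.0, -41.0, -45.0]), (324, [14.0, -39.0, -49.0]), (328, [13.0, -39.0, -50.0]), (332, [11.0, -40.0, -49.0]), (336, [10.0, -39.0, -51.0]), (340, [8.0, -40.0, -51.0]), (344, [7.0, -39.0, -51.0])]
211 [(308, [-71.0, -94.0, 117.0]), (312, [13.0, -41.0, -38.0]), (316, [13.0, -40.0, -41.0]), (320, [12.0, -39.0, -42.0]), (324, [10.0, -39.0, -43.0]), (328, [9.0, -39.0, -43.0]), (332, [7.0, -39.0, -44.0]), (336, [6.0, -39.0, -45.0]), (340, [4.0, -40.0, -44.0]), (344, [3.0, -40.0, -45.0])]
215 [(308, [-71.0, -91.0, 117.0]), (312, [12.0, -39.0, -37.0]), (316, [11.0, -39.0, -38.0]), (320, [9.0, -40.0, -37.0]), (324, [7.0, -40.0, -38.0]), (328, [6.0, -40.0, -39.0]), (332, [4.0, -40.0, -39.0]), (336, [3.0, -39.0, -40.0]), (340, [1.0, -40.0, -39.0]), (344, [-0.0, -39.0, -41.0])]
217 [(308, [-72.0, -90.0, 119.0]), (312, [11.0, -39.0, -34.0]), (316, [10.0, -39.0, -36.0]), (320, [8.0, -40.0, -35.0]), (324, [5.0, -40.0, -34.0]), (328, [4.0, -40.0, -36.0]), (332, [2.0, -40.0, -36.0]), (336, [1.0, -40.0, -37.0]), (340, [-0.0, -39.0, -38.0]), (344, [-2.0, -40.0, -38.0])]
```

```bash
python3 - <<'E'
from goal import *
o=bot.observe();T=R.from_quat(o['tcp_rot'])
c=bot.camera_params('scene'); p,d=bot.grab_frame('scene'); im=p[:,:,::-1].copy()
for z in (0,-13,-34):
  for y in (-42.5,42.5):
    u,v=proj(c,o['tool_pos']+T.apply([0,y,z]))[0]; print(z,y,u,v); cv2.circle(im,(int(u),int(v)),1,(0,0,255),-1)
cv2.imwrite('pics/s2.png',im); crop('pics/s2.png','pics/s2c.png',310,170,460,310,4)
E
```

```text
0 -42.5 377.3475584686436 243.56163332433474
0 42.5 393.08734440612506 266.75694954271944
-13 -42.5 377.64976589723256 238.53250401323595
-13 42.5 393.5013604820678 261.59253810162556
-34 -42.5 378.14534027302125 230.28549423341394
-34 42.5 394.18084470129855 253.11669312906727
```

View pics/s2c.png

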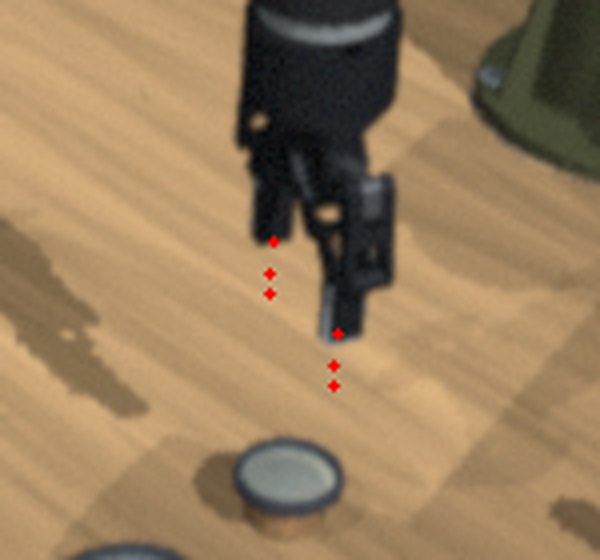

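The overlay shows the real open fingertips about 34 mm behind the reported TCP (crop (275,240) and (337,335)), as the wrist depth also says. They are not at the stated TCP, so I'll plan with the measured tips and go down in steps.

```bash
python3 -m inch '[[[0.14,0,2.8,0,0,0],[0,0,2.8,0,0,0],[0,0,2.8,0,0,0],[0,0,2.0,0,0,0],[0,0,1.2,0,0,0],[0,0,1.0,0,0,0],[0,0,0,0,0,0],[0,0,0,0,0,0]]]'
python3 - <<'E'
from goal import *
goal([501.5,160,-8],Rg(0))
for n in ('scene','wrist'):
  p,d=bot.grab_frame(n); cv2.imwrite(f'pics/{n}3.png',p[:,:,::-1])
crop('pics/scene3.png','pics/s3c.png',310,170,460,310,4)
E
```

```text
clock: 5.63
tool_pos: [503.4, 156.8, -5.6]
tcp_rot: [0.198, 0.98, -0.0, 0.0]
wrist_force: [0.8, -0.2, 1.0]
opening: 85.6
t 5.6333 pos [503.4 156.8  -5.6] F [ 0.8 -0.2  1. ] open 85.6 q [ 0.3   0.37 -0.51  0.69 -0.    0.7 ]
shift cm [0.3  0.22 0.24] rot deg (tool) [-0.02  0.02 -0.45]
```

View pics/s3c.png

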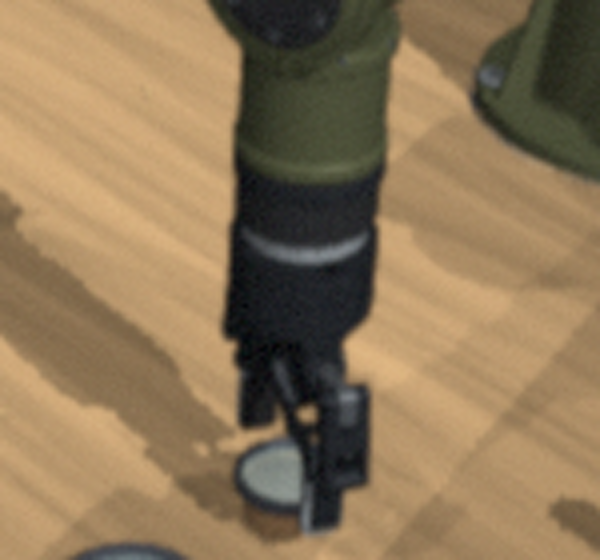

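View pics/wrist3.png

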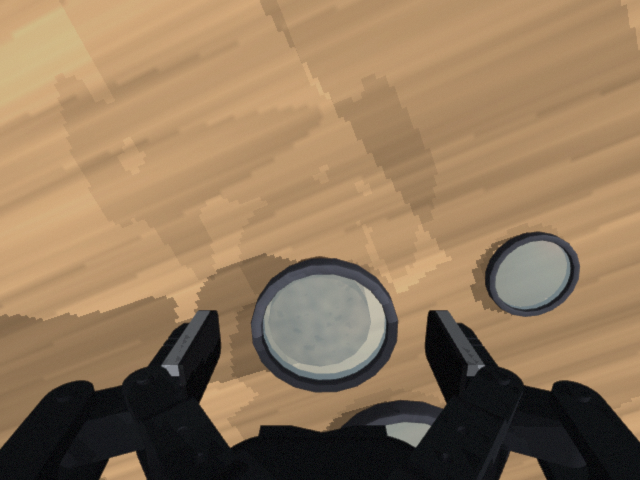

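```bash
python3 - <<'E'
from goal import *
o=bot.observe(); c=bot.camera_params('wrist'); T=R.from_quat(o['tcp_rot'])
print(o['clock'],o['tool_pos'],T.inv().apply(c['position']-o['tool_pos']),c['position'])
r=(T.inv()*R.from_quat(c['orientation'])).apply([(324.5-c['cx'])/c['fx'],(324-c['cy'])/c['fy'],1]); 
for ct in ([81.4,-1.7,-163.8],):
  ct=np.array(ct); print('lens in tool',ct+r*((-o['tool_pos'][2]*-1*-1-33+o['tool_pos'][2]*2)-ct[2])/r[2])
P=plane(c,324.5,324,33); print(P,T.inv().apply(P-o['tool_pos']))
E
```

```text
5.7333 [504.27154504 157.42755427  -4.77056051] [  82.21275767    1.3349259  -163.81779985] [428.65840449 190.45193151 158.90300052]
lens in tool [  4.62181011  -1.01963138 -37.77056051]
[499.97129445 161.38078863  33.        ] [  5.42848288   2.01534844 -37.77837216]
```

The lens (centre col 324.5, row 324) sits between the pads but about 4.5 mm towards the robot, so I'll shift that much, go down a touch and close.

```bash
python3 -m inch '[[[0.22,0,0.15,0,0,0],[0.22,0,0.15,0,0,0],[0,0,0,0,0,0],[0,0,0,0,0,0]]]'
python3 -m inch '[[[0,0,0,0,0,0],[0,0,0,0,0,0],[0,0,0,0,0,0],[0,0,0,0,0,0],[0,0,0,0,0,0],[0,0,0,0,0,0],[0,0,0,0,0,0],[0,0,0,0,0,0]]]' 0
python3 - <<'E'
from goal import *
goal([501.5,160,-8],Rg(0))
p,d=bot.grab_frame('wrist'); cv2.imwrite(f'pics/w4.png',p[:,:,::-1])
E
```

```text
clock: 6.07
tool_pos: [499.0, 159.3, -8.7]
tcp_rot: [0.197, 0.98, -0.0, 0.0]
wrist_force: [0.2, -0.9, 0.3]
opening: 85.6
clock: 6.73
tool_pos: [499.3, 159.3, -8.3]
tcp_rot: [0.197, 0.98, 0.0, 0.0]
wrist_force: [-2.5, -1.3, 6.4]
opening: 57.6
t 6.7333 pos [499.3 159.3  -8.3] F [-2.5 -1.3  6.4] open 57.6 q [ 0.31  0.37 -0.52  0.68 -0.    0.71]
shift cm [-0.18  0.15 -0.03] rot deg (tool) [ 0.01  0.03 -0.4 ]
```

View pics/w4.png

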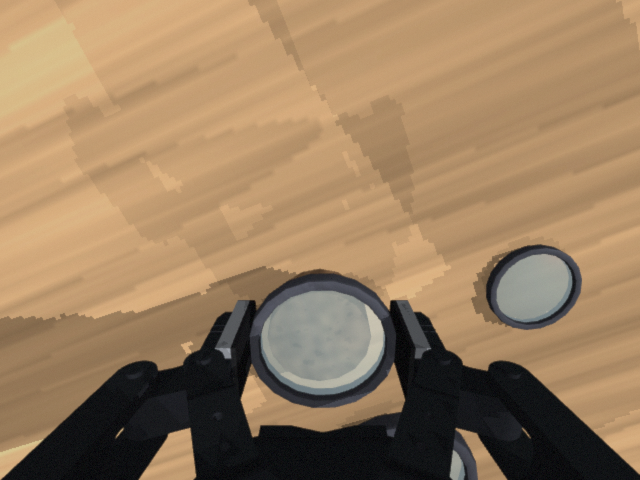

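The jaws hold the rim at both sides (cols 252 and 395), with the rim level and centred. Next I'll lift, check the hold and measure the lens offset in the tool frame.

```bash
python3 -m inch '[[[0,0,-0.3,0,0,0],[0,0,-0.6,0,0,0],[0,0,-1,0,0,0],[0,0,-2,0,0,0],[0,0,-3,0,0,0],[0,0,-3.5,0,0,0],[0,0,-3.5,0,0,0],[0,0,-3.5,0,0,0],[0,0,-3.5,0,0,0],[0,0,-2,0,0,0],[0,0,0,0,0,0],[0,0,0,0,0,0]]]'
python3 - <<'E'
from goal import *
goal([501.5,160,220],Rg(0))
o=bot.observe(); c=bot.camera_params('wrist'); T=R.from_quat(o['tcp_rot'])
p,d=bot.grab_frame('wrist'); cv2.imwrite(f'pics/w5.png',p[:,:,::-1])
Rc=(T.inv()*R.from_quat(c['orientation']))
print('cam',T.inv().apply(c['position']-o['tool_pos']))
vv,uu=np.mgrid[275:400,258:390]
ct=np.array([81.6,-0.2,-163.8])
L=np.array([Rc.apply([(u-c['cx'])/c['fx']*d[v,u],(v-c['cy'])/c['fy']*d[v,u],d[v,u]])+ct for u,v in zip(uu.ravel(),vv.ravel()) if 0<d[v,u]<160])
m=abs(L[:,2]+41)<6;print(m.sum(),np.median(L[m],0),L[m].min(0),L[m].max(0))
A=np.c_[L[m][:,:2],np.ones(m.sum())]; print(np.linalg.lstsq(A,L[m][:,2],rcond=None)[0])
r=Rc.apply([(322.5-c['cx'])/c['fx'],(338.5-c['cy'])/c['fy'],1]); print(ct+r*(-41.3-ct[2])/r[2])
E
```

```text
clock: 7.78
tool_pos: [500.0, 159.5, 222.0]
tcp_rot: [0.197, 0.98, 0.001, 0.002]
wrist_force: [-0.5, -0.3, -0.9]
opening: 57.9
t 7.7833 pos [500.  159.5 222. ] F [-0.5 -0.3 -0.9] open 57.9 q [ 0.31  0.16 -0.21  1.19 -0.    0.71]
shift cm [-0.12  0.1   0.2 ] rot deg (tool) [ 0.12  0.17 -0.4 ]
cam [  82.24111049    1.31570138 -163.80226529]
14529 [ -0.4108102   -0.1243334  -40.43882078] [-30.18910034 -26.81166718 -43.77779663] [ 26.42059455  26.92872185 -35.06664611]
[ 1.71728619e-03  5.87365292e-03 -4.03157006e+01]
[  0.4325471   -0.32135535 -41.3       ]
```

View pics/w5.png

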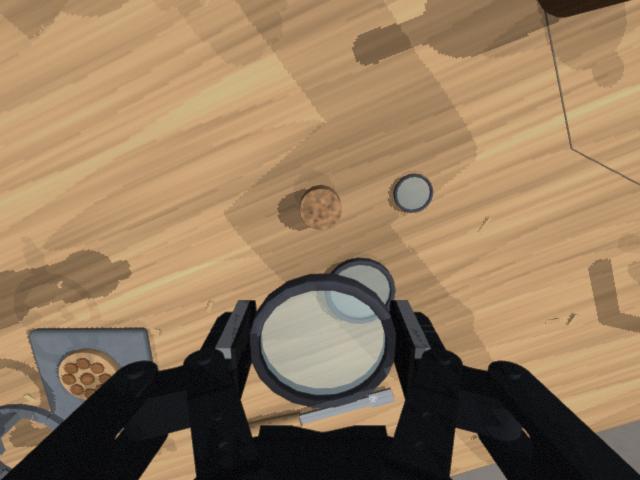

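The lens is held level in the jaws, centred at tool (0,0,-37), and the rest is empty at (321,208). Next I'll go over the stand, tilt to 22° and hover.

```bash
cat >> goal.py <<'E'
S=np.array([589.3,-183.8]); ZL=149.3; LT=np.array([0,0,-37.])
def lens(x,h,tilt,y=0,yaw=YAW):
    # lens centre at stand x,y and height h above ledges
    p=R.from_euler('z',yaw).apply([x,y,0])+np.array([S[0],S[1],ZL+h])
    goal(p-Rg(tilt,yaw).apply(LT),Rg(tilt,yaw))
def where():
    o=bot.observe(); T=R.from_quat(o['tcp_rot']); c=o['tool_pos']+T.apply(LT)
    q=R.from_euler('z',-YAW).apply(c-np.array([*S,ZL])); Rr=Rg(0).inv()*T
    F=R.from_euler('z',-YAW).apply(o['wrist_force'])
    n=R.from_euler('z',-YAW).apply(T.apply([0,0,-1])); 
    print('t %.2f lens stand x,y,h'%o['clock'],q.round(1),'axis',n.round(3),'tilt %.1f'%np.degrees(np.arctan2(n[0],n[2])),'F stand',F.round(1),'open %.1f'%o['opening'])
E
python3 -c "
from goal import *
where(); lens(-7,45,0)
from goal import *
print(Rg(22).as_matrix().round(3), np.degrees((Rg(0).inv()*Rg(22)).as_rotvec()))"
```

```text
t 7.83 lens stand x,y,h [-214.   282.9  108. ] axis [-0.001 -0.     1.   ] tilt -0.0 F stand [-0.  -0.3 -1.5] open 57.7
t 7.8333 pos [499.  159.2 220.3] F [-0.1 -0.2 -1.5] open 57.7 q [ 0.31  0.17 -0.21  1.19 -0.    0.71]
shift cm [-20.89 -28.15   6.31] rot deg (tool) [ 0.01  0.05 -0.4 ]
[[-0.858  0.38  -0.346]
 [ 0.353  0.925  0.142]
 [ 0.375  0.    -0.927]] [ 0. 22.  0.]
```

```bash
python3 -m inch '[[[-2.09,-2.81,0.1,0,0,-0.4],[-2.09,-2.81,0.1,0,0,0],[-2.09,-2.81,0.1,0,0,0],[-2.09,-2.81,0.1,0,0,0],[-2.09,-2.81,0.1,0,0,0],[-2.09,-2.81,0.1,0,0,0],[-2.09,-2.81,0.1,0,0,0],[-2.09,-2.81,0.1,0,0,0],[-2.09,-2.81,0.1,0,0,0],[-2.09,-2.81,0.1,0,0,0],[0,0,0,0,0,0],[0,0,0,0,0,0]]]'
python3 -m inch '[[[0,0,0,0,5.5,0],[0,0,0,0,5.5,0],[0,0,0,0,5.5,0],[0,0,0,0,5.5,0],[0,0,0,0,0,0],[0,0,0,0,0,0]]]'
python3 - <<'E'
from goal import *
where(); lens(-8,40,22)
for n in ('scene','wrist'):
  c=bot.camera_params(n);p,d=bot.grab_frame(n); cv2.imwrite(f'pics/{n}6.png',p[:,:,::-1]); np.savez(f'{n}6.npz',d=d,**c)
crop('pics/scene6.png','pics/s6c.png',190,120,310,270,4)
E
```

```text
clock: 8.83
tool_pos: [584.0, -181.5, 207.6]
tcp_rot: [0.195, 0.981, 0.0, -0.002]
wrist_force: [-0.4, 0.5, -1.2]
opening: 57.7
clock: 9.33
tool_pos: [585.2, -179.0, 204.5]
tcp_rot: [0.19, 0.962, 0.037, -0.191]
wrist_force: [-0.6, -0.2, -0.6]
opening: 57.5
t 9.33 lens stand x,y,h [ 8.5  3.  89.4] axis [0.382 0.001 0.924] tilt 22.4 F stand [-0.5 -0.5 -0.6] open 57.5
t 9.3333 pos [ 585.2 -179.   204.5] F [-0.6 -0.2 -0.6] open 57.5 q [-0.31  0.73  0.52  1.75  0.03  0.07]
shift cm [-0.39 -0.29  5.2 ] rot deg (tool) [-0.06 -0.44  0.05]
```

View pics/s6c.png

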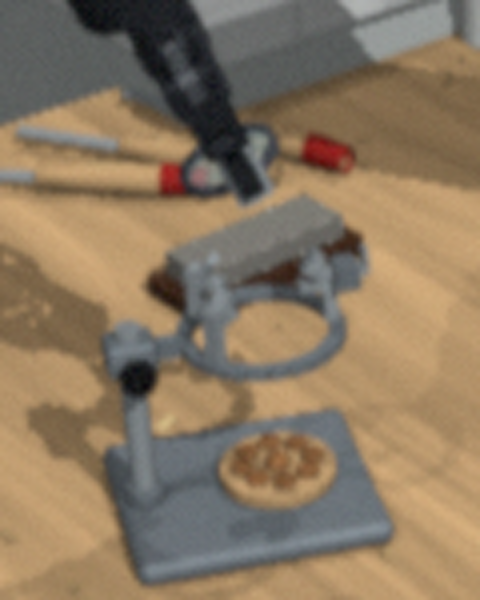

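View pics/wrist6.png

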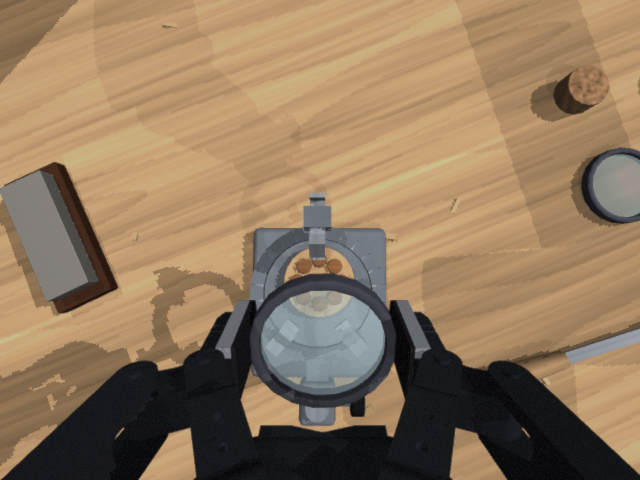

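The wrist view shows the catch nose at (317,240), with the claws visible through the glass at (285,333) and (350,333). The lens is about 3 mm to the stand's left, which agrees with the readings. I'll go down to 40 mm above the ledges.

```bash
python3 -m inch '[[[-0.2,-0.15,1.5,0,0,0],[-0.19,-0.14,1.5,0,0,0],[0,0,1.2,0,0,0],[0,0,1.0,0,0,0],[0,0,0,0,0,0],[0,0,0,0,0,0]]]'
python3 - <<'E'
from goal import *
where(); lens(-8,25,22)
for n in ('scene','wrist'):
  c=bot.camera_params(n);p,d=bot.grab_frame(n); cv2.imwrite(f'pics/{n}7.png',p[:,:,::-1]); np.savez(f'{n}7.npz',d=d,**c)
where()
crop('pics/wrist7.png','pics/w7c.png',220,180,420,420,2.5)
E
```

```text
clock: 9.93
tool_pos: [569.0, -176.2, 163.8]
tcp_rot: [0.19, 0.963, 0.037, -0.185]
wrist_force: [-0.3, -0.9, 0.4]
opening: 57.6
t 9.93 lens stand x,y,h [-8.  -0.7 48.8] axis [0.37  0.    0.929] tilt 21.7 F stand [ 0.  -0.9  0.4] open 57.6
t 9.9333 pos [ 569.  -176.2  163.8] F [-0.3 -0.9  0.4] open 57.6 q [-0.32  0.69  0.36  1.62  0.03  0.07]
shift cm [-0.86  0.07  2.21] rot deg (tool) [-0.    0.26  0.03]
t 10.03 lens stand x,y,h [-6.9 -0.8 48.5] axis [ 0.37  -0.     0.929] tilt 21.7 F stand [ 0.6 -0.1 -0.1] open 57.3
```

View pics/w7c.png

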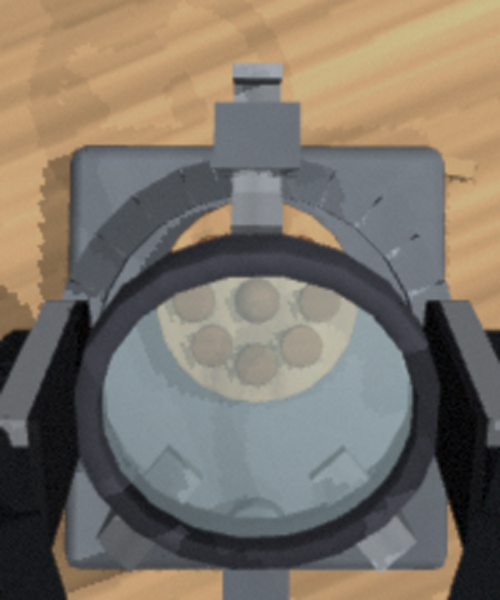

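```bash
python3 - <<'E'
from goal import *
from scipy.optimize import differential_evolution
for f in ('w1','wrist7'):
    z=np.load(f+'.npz'); c={k:z[k] for k in z.files};d=c['d']
    a=(240,440,200,400) if f=='wrist7' else (60,250,200,400)
    vv,uu=np.mgrid[180:340,240:410] if f=='wrist7' else np.mgrid[50:250,200:400]
    D=d[vv,uu].ravel(); U=uu.ravel();V=vv.ravel()
    P=np.c_[(U-c['cx'])/c['fx']*D,(V-c['cy'])/c['fy']*D,D]; P=R.from_quat(c['orientation']).apply(P)+c['position']
    q=R.from_euler('z',-YAW).apply(P-np.array([*S,ZL]))
    m=(q[:,0]<-20)&(abs(q[:,1])<12)&(q[:,2]>5)&(q[:,2]<25)
    Q=q[m]; print(f,len(Q),'top99',np.percentile(Q[:,2],98),'nose y',Q[:,1].min(),Q[:,1].max())
    for lo,hi in [(-70,-62),(-62,-56),(-56,-50),(-50,-44),(-44,-38),(-38,-34),(-34,-30),(-30,-26),(-26,-22)]:
        k=(Q[:,0]>lo)&(Q[:,0]<hi)
        if k.sum(): print((lo,hi),k.sum(),np.percentile(Q[k,2],[10,50,90]).round(1))
    print('xmin at z>8',np.percentile(Q[Q[:,2]>8,0],[0.5,99.5]))
    rg=(abs(q[:,2]+26)<3)&(np.hypot(q[:,0],q[:,1])<56)&(np.hypot(q[:,0],q[:,1])>35)&(q[:,0]<0)&(abs(q[:,1])>14); print('ring z',np.median(q[rg,2]), 'r pct',np.percentile(np.hypot(q[rg,0],q[rg,1]),[2,98]))
    b=(abs(q[:,2]+ZL-16)<5); print('base',np.median(q[b,2])+ZL)
E
```

```text
w1 1134 top99 21.060135700038472 nose y -8.7945754090377 9.2472116667492
(-70, -62) 144 [ 7.5 15.5 18. ]
(-62, -56) 139 [ 7.3  9.9 10.9]
(-56, -50) 212 [ 9.3 10.2 10.9]
(-50, -44) 230 [ 7.7 10.  11. ]
(-44, -38) 79 [ 6.5 16.2 18.4]
(-38, -34) 89 [17.6 19.6 21. ]
(-34, -30) 115 [16.4 19.  21.1]
(-30, -26) 115 [10.7 13.5 16. ]
(-26, -22) 11 [ 9.6 10.  11.3]
xmin at z>8 [-65.64520399 -25.74592603]
ring z -25.439986037011973 r pct [40.02850573 49.94459079]
base 16.567309430086283
wrist7 1728 top99 21.204555303023604 nose y -8.26436094226684 9.03438663905876
(-70, -62) 214 [ 7.5 17.1 18.1]
(-62, -56) 290 [ 6.9  9.9 10.9]
(-56, -50) 377 [ 9.4 10.2 11.1]
(-50, -44) 378 [ 8.6 10.1 10.9]
(-44, -38) 212 [ 6.5  7.7 18.3]
(-38, -34) 160 [18.5 19.9 21.1]
(-34, -30) 97 [19.2 20.7 21.7]
xmin at z>8 [-65.90736558 -31.86964152]
ring z -25.34299050270631 r pct [40.17867007 50.02277209]
base 16.40743344676386
```

The refit from this view agrees with the first: nose tip at x=-25.7, catch top +21, ring -25.4 → ledges ≈149.6. I'll use a 24° tilt for clearance over the catch.

```bash
sed -i 's/ZL=149.3/ZL=149.6/' goal.py; python3 -c "
from goal import *
where(); lens(-7.5,22,24)"
```

```text
t 10.03 lens stand x,y,h [-6.9 -0.8 48.2] axis [ 0.37  -0.     0.929] tilt 21.7 F stand [ 0.6 -0.1 -0.1] open 57.3
t 10.0333 pos [ 569.9 -176.7  163.4] F [ 0.5 -0.3 -0.1] open 57.3 q [-0.32  0.69  0.37  1.62  0.03  0.07]
shift cm [-0.77  0.08  2.45] rot deg (tool) [0.   2.27 0.02]
```

```bash
python3 -m inch '[[[-0.2,0.02,0.6,0,0,0],[-0.2,0.02,0.6,0,0,0],[-0.2,0.02,0.6,0,0,0],[-0.17,0.02,0.65,0,2.27,0],[0,0,0,0,0,0],[0,0,0,0,0,0],[0,0,0,0,0,0]]]'
python3 -c "
from goal import *
where(); lens(-7.2,16.2,24)"
```

```text
clock: 10.62
tool_pos: [568.0, -175.4, 134.4]
tcp_rot: [0.19, 0.959, 0.041, -0.206]
wrist_force: [0.4, -0.4, -0.6]
opening: 57.5
t 10.62 lens stand x,y,h [-7.7 -0.3 18.6] axis [0.411 0.    0.912] tilt 24.2 F stand [ 0.5 -0.2 -0.6] open 57.5
t 10.6167 pos [ 568.  -175.4  134.4] F [ 0.4 -0.4 -0.6] open 57.5 q [-0.32  0.75  0.38  1.62  0.03  0.07]
shift cm [-0.16  0.03  0.2 ] rot deg (tool) [-0.01 -0.25 -0.01]
```

```bash
for i in 1 2 3; do python3 -m inch '[[[0,0,0,0,0,0]]]' >/dev/null; python3 -c "
from goal import *
where()"; done
python3 - <<'E'
from goal import *
lens(-7.2,16,24)
for n in ('scene','wrist'):
  c=bot.camera_params(n);p,d=bot.grab_frame(n); cv2.imwrite(f'pics/{n}8.png',p[:,:,::-1]); np.savez(f'{n}8.npz',d=d,**c)
crop('pics/wrist8.png','pics/w8c.png',220,180,420,420,2.5)
crop('pics/scene8.png','pics/s8c.png',200,150,300,250,6)
E
```

```text
t 10.70 lens stand x,y,h [-7.6 -0.3 19.3] axis [0.41  0.    0.912] tilt 24.2 F stand [ 0.3 -0.1 -0.4] open 57.7
t 10.78 lens stand x,y,h [-7.5 -0.2 19.7] axis [0.409 0.    0.912] tilt 24.2 F stand [ 0.6  0.8 -1.1] open 57.5
t 10.87 lens stand x,y,h [-7.6 -0.3 19.7] axis [0.41  0.    0.912] tilt 24.2 F stand [-1.  -0.6 -0.7] open 57.6
t 10.8667 pos [ 568.2 -175.4  135.5] F [-1.1 -0.2 -0.7] open 57.6 q [-0.32  0.75  0.38  1.62  0.03  0.07]
shift cm [-0.2   0.03  0.32] rot deg (tool) [-0.01 -0.18 -0.  ]
```

View pics/w8c.png

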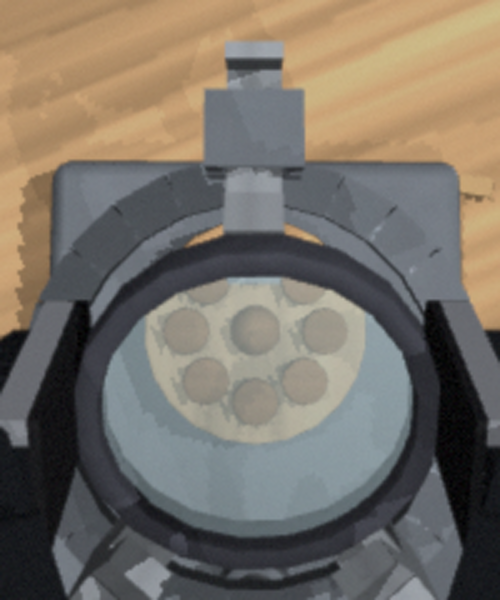

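View pics/s8c.png

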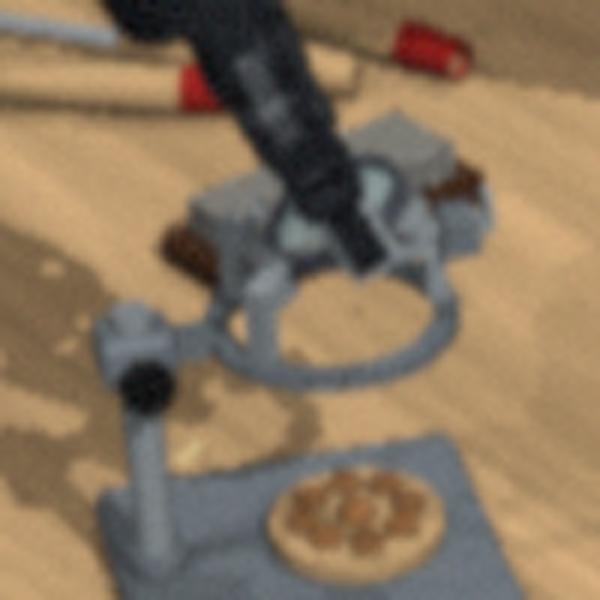

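The wrist view shows the lens square to the stand, with the catch (255,200) clear just beyond its near rim. I'll go down to the entry height.

```bash
python3 -m inch '[[[-0.1,0.01,0.16,0,0,0],[-0.1,0.01,0.16,0,0,0],[0,0,0,0,0,0],[0,0,0,0,0,0]]]'
python3 -c "
from goal import *
where()"
```

```text
clock: 11.3
tool_pos: [568.4, -175.3, 131.0]
tcp_rot: [0.189, 0.959, 0.041, -0.206]
wrist_force: [-0.9, -0.4, -0.9]
opening: 57.5
t 11.30 lens stand x,y,h [-7.4 -0.1 15.1] axis [0.411 0.    0.912] tilt 24.3 F stand [-0.7 -0.7 -0.9] open 57.5
```

```bash
python3 -m inch '[[[-0.0914,0,-0.0407,0,0,0],[-0.0914,0,-0.0407,0,0,0],[-0.0914,0,-0.0407,0,0,0],[-0.0914,0,-0.0407,0,0,0],[0,0,0,0,0,0],[0,0,0,0,0,0]]]'
python3 -c "
from goal import *
where()"
python3 -m inch '[[[-0.0914,0,-0.0407,0,0,0],[-0.0914,0,-0.0407,0,0,0],[0,0,0,0,0,0],[0,0,0,0,0,0]]]'
python3 -c "
from goal import *
where()"
```

```text
clock: 11.8
tool_pos: [572.2, -177.0, 131.2]
tcp_rot: [0.189, 0.959, 0.041, -0.206]
wrist_force: [-1.7, -0.4, 0.4]
opening: 57.9
t 11.80 lens stand x,y,h [-3.3 -0.2 15.3] axis [0.411 0.    0.912] tilt 24.3 F stand [-1.4 -1.   0.4] open 57.9
clock: 12.13
tool_pos: [572.8, -177.4, 131.1]
tcp_rot: [0.189, 0.959, 0.041, -0.207]
wrist_force: [-5.7, 1.3, 1.1]
opening: 57.3
t 12.13 lens stand x,y,h [-2.4 -0.3 15.2] axis [0.413 0.001 0.911] tilt 24.4 F stand [-5.8 -1.   1.1] open 57.3
```

Soft contact with the hooks is felt (-5.8 N along x). Next I'll go down until it bears.

```bash
python3 -m inch '[[[-0.0407,0,0.0914,0,0,0],[-0.0407,0,0.0914,0,0,0],[0,0,0,0,0,0],[0,0,0,0,0,0]]]'
python3 -c "
from goal import *
where()"
```

```text
clock: 12.47
tool_pos: [572.9, -177.4, 130.1]
tcp_rot: [0.189, 0.959, 0.041, -0.207]
wrist_force: [-5.5, 0.2, 6.7]
opening: 58.0
t 12.47 lens stand x,y,h [-2.3 -0.3 14.2] axis [0.413 0.001 0.911] tilt 24.4 F stand [-5.2 -1.9  6.7] open 58.0
```

```bash
python3 -m inch '[[[-0.0914,0,-0.0407,0,0,0],[0,0,0,0,0,0],[0,0,0,0,0,0]]]'
python3 -c "
from goal import *
where()"
python3 - <<'E'
from goal import *
for n in ('scene','wrist'):
  c=bot.camera_params(n);p,d=bot.grab_frame(n); cv2.imwrite(f'pics/{n}9.png',p[:,:,::-1]); np.savez(f'{n}9.npz',d=d,**c)
crop('pics/wrist9.png','pics/w9c.png',220,180,420,420,2.5)
crop('pics/scene9.png','pics/s9c.png',200,150,300,250,6)
E
```

```text
clock: 12.72
tool_pos: [573.2, -177.6, 130.2]
tcp_rot: [0.189, 0.959, 0.041, -0.208]
wrist_force: [-7.4, 0.7, 5.6]
opening: 57.7
t 12.72 lens stand x,y,h [-2.  -0.4 14.2] axis [0.414 0.001 0.91 ] tilt 24.5 F stand [-7.2 -2.2  5.6] open 57.7
```

View pics/w9c.png

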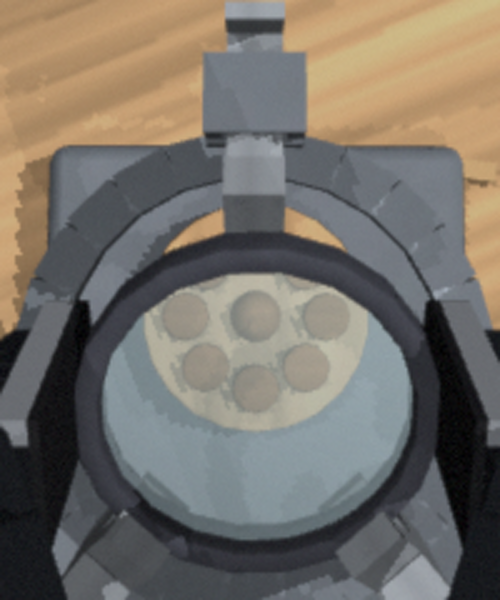

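View pics/s9c.png

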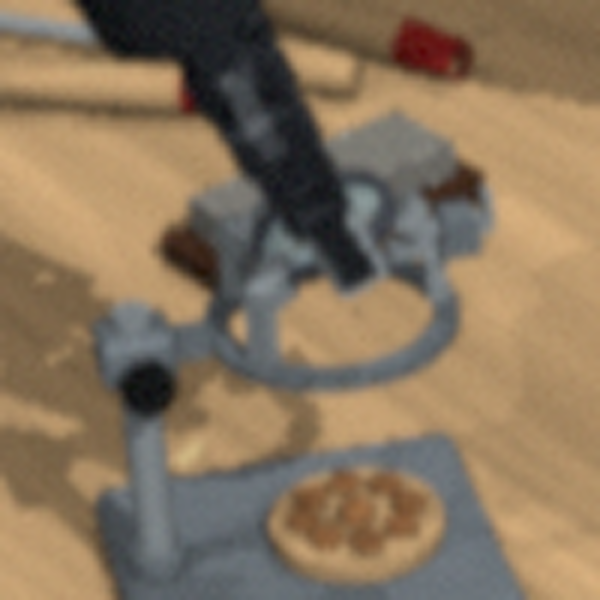

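The wrist view shows both hooks overlapping the far rim (crop (125,530) and (365,545)), so the lens is tucked under. I'll level it about the far edge in 2° steps.

```bash
python3 -m inch '[[[-0.117,0,0.078,0,-2,0],[-0.117,0,0.078,0,-2,0],[0,0,0,0,0,0],[0,0,0,0,0,0]]]'
python3 -c "
from goal import *
where()"
python3 -m inch '[[[-0.117,0,0.078,0,-2,0],[0,0,0,0,0,0],[0,0,0,0,0,0]]]'
python3 -c "
from goal import *
where()"
```

```text
clock: 13.15
tool_pos: [575.0, -178.3, 127.7]
tcp_rot: [0.191, 0.966, 0.034, -0.173]
wrist_force: [-6.1, 1.0, 2.7]
opening: 57.4
t 13.15 lens stand x,y,h [-2.5 -0.4 12.8] axis [0.347 0.001 0.938] tilt 20.3 F stand [-6.1 -1.4  2.7] open 57.4
clock: 13.4
tool_pos: [576.0, -178.8, 126.3]
tcp_rot: [0.191, 0.969, 0.03, -0.156]
wrist_force: [-6.6, -0.5, 3.2]
opening: 57.3
t 13.40 lens stand x,y,h [-2.6 -0.4 11.8] axis [0.314 0.001 0.949] tilt 18.3 F stand [-5.9 -3.   3.2] open 57.3
```

```bash
python3 -m inch '[[[-0.095,0,-0.031,0,0,0],[-0.05,0,-0.016,0,0,0],[0,0,0,0,0,0],[0,0,0,0,0,0]]]'
python3 -c "
from goal import *
where()"
python3 -m inch '[[[-0.117,0,0.078,0,-2,0],[0,0,0,0,0,0],[0,0,0,0,0,0]]]'
python3 -c "
from goal import *
where()"
```

```text
clock: 13.73
tool_pos: [576.3, -178.9, 126.0]
tcp_rot: [0.191, 0.968, 0.031, -0.158]
wrist_force: [-9.0, 1.6, 4.2]
opening: 57.4
t 13.73 lens stand x,y,h [-2.1 -0.4 11.5] axis [0.318 0.001 0.948] tilt 18.5 F stand [-9.  -1.9  4.2] open 57.4
clock: 13.98
tool_pos: [577.6, -179.5, 124.8]
tcp_rot: [0.192, 0.971, 0.027, -0.14]
wrist_force: [-6.8, 1.7, 2.8]
opening: 57.6
t 13.98 lens stand x,y,h [-2.  -0.4 10.7] axis [0.283 0.001 0.959] tilt 16.4 F stand [-7.  -1.   2.8] open 57.6
```

```bash
python3 -m inch '[[[-0.07,0,0.047,0,-1.2,0],[0,0,0,0,0,0],[0,0,0,0,0,0]]]'
python3 -c "
from goal import *
where()"
python3 -m inch '[[[-0.07,0,0.047,0,-1.2,0],[0,0,0,0,0,0],[0,0,0,0,0,0]]]'
python3 - <<'E'
from goal import *
where()
for n in ('scene','wrist'):
  c=bot.camera_params(n);p,d=bot.grab_frame(n); cv2.imwrite(f'pics/{n}10.png',p[:,:,::-1]); np.savez(f'{n}10.npz',d=d,**c)
crop('pics/wrist10.png','pics/w10c.png',220,180,420,420,2.5)
E
```

```text
clock: 14.23
tool_pos: [578.4, -179.8, 124.2]
tcp_rot: [0.192, 0.972, 0.025, -0.13]
wrist_force: [-6.4, 1.1, 4.2]
opening: 57.3
t 14.23 lens stand x,y,h [-1.9 -0.4 10.3] axis [0.262 0.001 0.965] tilt 15.2 F stand [-6.3 -1.4  4.2] open 57.3
clock: 14.48
tool_pos: [579.1, -180.2, 123.7]
tcp_rot: [0.192, 0.974, 0.023, -0.119]
wrist_force: [-5.7, -0.5, 4.4]
opening: 57.5
t 14.48 lens stand x,y,h [-1.8 -0.5 10. ] axis [0.241 0.001 0.97 ] tilt 14.0 F stand [-5.1 -2.6  4.4] open 57.5
```

View pics/w10c.png

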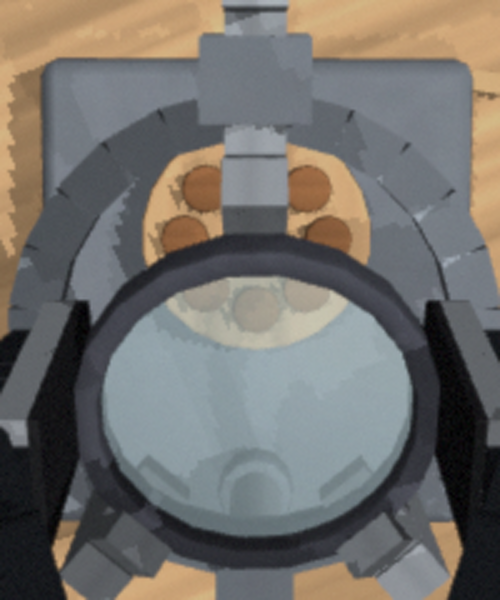

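The hooks still overlap the far rim at (130,525) and (375,535), and the near rim sits over the nose at (255,235) at a 14° tilt. I'll release it gently.

```bash
python3 -m inch '[[[0,0,0,0,0,0],[0,0,0,0,0,0],[0,0,0,0,0,0],[0,0,0,0,0,0],[0,0,0,0,0,0],[0,0,0,0,0,0]]]' 1
python3 - <<'E'
from goal import *
where()
for n in ('wrist',):
  c=bot.camera_params(n);p,d=bot.grab_frame(n); cv2.imwrite(f'pics/{n}11.png',p[:,:,::-1]); np.savez(f'{n}11.npz',d=d,**c)
crop('pics/wrist11.png','pics/w11c.png',220,180,420,420,2.5)
E
```

```text
clock: 15.08
tool_pos: [580.7, -180.2, 123.3]
tcp_rot: [0.192, 0.974, 0.023, -0.118]
wrist_force: [-0.5, 0.6, 0.4]
opening: 85.0
t 15.08 lens stand x,y,h [-0.5  0.1  9.6] axis [0.239 0.    0.971] tilt 13.8 F stand [-0.7  0.4  0.4] open 85.0
```

View pics/w11c.png

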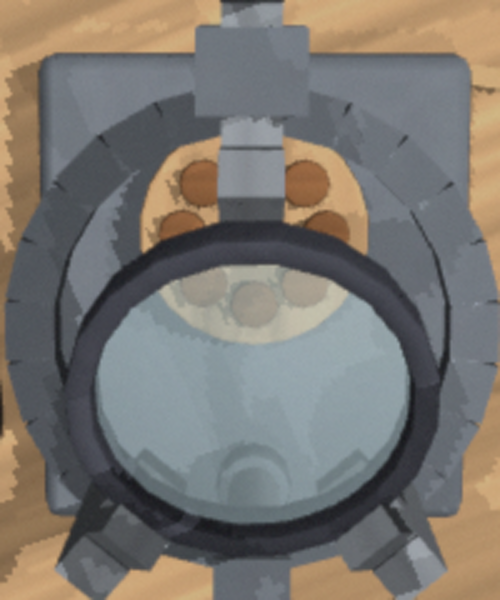

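Released: the lens stays tucked under both hooks and leans on the nose. I'll measure its pose.

```bash
cat >> goal.py <<'E'
def lensfit(f,box):
    z=np.load(f); c={k:z[k] for k in z.files};d=c['d']; u0,u1,v0,v1=box
    vv,uu=np.mgrid[v0:v1,u0:u1]; D=d[vv,uu].ravel(); U=uu.ravel();V=vv.ravel(); k=D>0;D,U,V=D[k],U[k],V[k]
    P=np.c_[(U-c['cx'])/c['fx']*D,(V-c['cy'])/c['fy']*D,D]; P=R.from_quat(c['orientation']).apply(P)+c['position']
    q=R.from_euler('z',-YAW).apply(P-np.array([*S,ZL]))
    q=q[(q[:,2]>-3)&(q[:,2]<40)&(np.hypot(q[:,0],q[:,1])<36)]
    best=None; rng=np.random.default_rng(0)
    for _ in range(300):
        a=q[rng.choice(len(q),3,False)]; n=np.cross(a[1]-a[0],a[2]-a[0]); L=np.linalg.norm(n)
        if L<100: continue
        n/=L; m=abs((q-a[0])@n)<0.8
        if best is None or m.sum()>best.sum(): best=m
    Q=q[best]; ctr=Q.mean(0); n=np.linalg.svd(Q-ctr,full_matrices=False)[2][2]; n*=np.sign(n[2])
    print('plane n',n.round(3),'tilt x %.1f y %.1f'%(np.degrees(np.arctan2(n[0],n[2])),np.degrees(np.arctan2(n[1],n[2]))),'ctr',ctr.round(1),len(Q),'of',len(q),'ext',Q.min(0).round(1),Q.max(0).round(1), 'h at axis %.1f'%(ctr[2]+(n[0]*ctr[0]+n[1]*ctr[1])/n[2]))
E
python3 -c "
from goal import *
lensfit('wrist11.npz',(240,400,260,400))"
```

```text
plane n [0.242 0.016 0.97 ] tilt x 14.0 y 0.9 ctr [-0.4 -0.1 14. ] 7100 of 16666 ext [-33.  -29.1   6.2] [28.2 29.9 21.5] h at axis 13.9
```

The lens lies at 14.0° with its top centre 14 mm above the ledges, which is exactly the expected lead-in rest. I'll retreat, set the tool vertical, and bring the fingers together to about 26 mm to straddle the nose.

```bash
python3 -m inch '[[[0,0,-1,0,0,0],[0,0,-2,0,0,0],[0,0,-2,0,0,0],[0,0,-2,0,0,0],[0,0,0,0,-7,0],[0,0,0,0,-6.9,0],[0,0,0,0,0,0],[0,0,0,0,0,0]]]'
python3 -m inch '[[[0,0,0,0,0,0],[0,0,0,0,0,0],[0,0,0,0,0,0],[0,0,0,0,0,0],[0,0,0,0,0,0],[0,0,0,0,0,0]]]' 0.306
python3 - <<'E'
from goal import *
def tcp(x,y,zc): # tcp over stand x,y at zc above ledges
    p=R.from_euler('z',YAW).apply([x,y,0])+np.array([S[0],S[1],ZL+zc]); goal(p,Rg(0))
tcp(-20,0,20)
o=bot.observe()
T=R.from_quat(o['tcp_rot'])
c=bot.camera_params('wrist');p,d=bot.grab_frame('wrist'); cv2.imwrite('pics/w12.png',p[:,:,::-1]); np.savez('w12.npz',d=d,**c)
vv,uu=np.mgrid[280:400,250:390]
D=d[vv,uu].ravel();U=uu.ravel();V=vv.ravel();k=(D>0)&(D<175);D,U,V=D[k],U[k],V[k]
P=np.c_[(U-c['cx'])/c['fx']*D,(V-c['cy'])/c['fy']*D,D]; P=T.inv().apply(R.from_quat(c['orientation']).apply(P)+c['position']-o['tool_pos'])
P=P[P[:,2]<-10]
print(P.min(0),P.max(0),np.percentile(P[:,2],[90,98,99.5]))
for lo in range(-60,-14,4):
    m=(P[:,2]>lo)&(P[:,2]<lo+4)
    if m.sum()>3:
        for s in (-1,1):
            k=P[m][:,1]*s>0
            if k.sum(): print(lo,s,k.sum(),P[m][k].min(0).round(1),P[m][k].max(0).round(1))
E
```

```text
clock: 15.8
tool_pos: [592.0, -185.2, 191.3]
tcp_rot: [0.194, 0.981, 0.0, -0.001]
wrist_force: [0.2, -0.2, -0.2]
opening: 85.5
clock: 16.3
tool_pos: [596.5, -186.8, 191.1]
tcp_rot: [0.194, 0.981, -0.0, 0.0]
wrist_force: [0.8, 0.1, 1.2]
opening: 26.0
t 16.3 pos [ 596.5 -186.8  191.1] F [0.8 0.1 1.2] open 26.0 q [-0.3   0.37 -0.02  1.19 -0.    0.09]
shift cm [2.78 0.   2.15] rot deg (tool) [-0.01  0.03 -0.  ]
[-10.56903018 -25.53495421 -94.03076509] [ 19.54942972  27.74390506 -20.67028098] [-33.87705699 -26.564906   -24.11755149]
-60 -1 484 [ -9.8 -20.5 -60. ] [ 13.2 -11.7 -56. ]
-60 1 473 [-10.2  14.1 -59.9] [ 12.9  20.8 -56. ]
-56 -1 210 [-10.  -24.8 -56. ] [ 12.8 -11.7 -52. ]
-56 1 198 [-10.1  14.1 -56. ] [ 13.   24.8 -52. ]
-52 -1 264 [-10.5 -25.4 -52. ] [ 12.8 -11.8 -48. ]
-52 1 239 [-10.   14.1 -52. ] [ 12.9  25.8 -48. ]
-48 -1 237 [ -9.9 -25.5 -48. ] [ 13.  -11.8 -44.1]
-48 1 215 [ -9.3  14.1 -48. ] [ 13.   26.5 -44. ]
-44 -1 235 [-10.6 -25.5 -44. ] [ 12.7 -11.8 -40. ]
-44 1 222 [ -9.5  14.1 -44. ] [ 12.7  27.1 -40. ]
-40 -1 205 [ -9.8 -25.5 -40. ] [ 13.  -11.7 -36. ]
-40 1 206 [ -9.5  14.1 -40. ] [ 12.8  27.7 -36. ]
-36 -1 198 [ -9.3 -25.2 -36. ] [ 12.8 -11.8 -32. ]
-36 1 192 [ -9.1  14.1 -36. ] [ 12.7  27.7 -32. ]
-32 -1 157 [ -8.3 -25.1 -32. ] [ 12.6 -11.8 -28.2]
-32 1 159 [ -8.2  14.1 -32. ] [ 12.9  27.1 -28. ]
-28 -1 97 [-10.5 -21.7 -28. ] [ 12.7 -11.8 -24.1]
-28 1 101 [ -9.5  14.1 -28. ] [ 12.6  25.6 -24.1]
-24 -1 17 [ -3.1 -12.  -24. ] [  6.8 -11.8 -20.7]
-24 1 17 [ -3.2  14.2 -23.8] [ 11.2  20.9 -20.8]
```

View pics/w12.png

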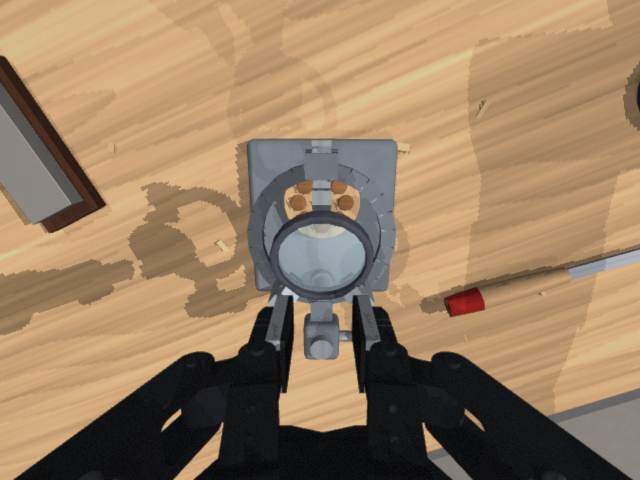

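The fingertips are measured at tool z ≈ -23 with inner faces at ±13 mm, so they will straddle the 10 mm nose. The lens still sits under the hooks. I'll move over the near rim.

```bash
python3 -m inch '[[[1.39,0,0.4,0,0,0],[1.39,0,0.4,0,0,0],[0,0,1.0,0,0,0],[0,0,1.0,0,0,0],[0,0,0.7,0,0,0],[0,0,0,0,0,0],[0,0,0,0,0,0],[0,0,0,0,0,0]]]'
cat >> goal.py <<'E'
TIP=-23.
def tip():
    o=bot.observe(); T=R.from_quat(o['tcp_rot']); q=R.from_euler('z',-YAW).apply(o['tool_pos']+T.apply([0,0,TIP])-np.array([*S,ZL]))
    F=R.from_euler('z',-YAW).apply(o['wrist_force']); print('t %.2f tip stand'%o['clock'],q.round(1),'F',F.round(1),'open %.1f'%o['opening'],'torque',o['torque'].round(2))
E
python3 - <<'E'
from goal import *
tip()
c=bot.camera_params('wrist');p,d=bot.grab_frame('wrist'); cv2.imwrite('pics/w13.png',p[:,:,::-1])
crop('pics/w13.png','pics/w13c.png',200,200,440,420,2.5)
p,d=bot.grab_frame('scene'); cv2.imwrite('pics/s13.png',p[:,:,::-1])
crop('pics/s13.png','pics/s13c.png',200,150,300,250,6)
E
```

```text
clock: 17.02
tool_pos: [570.7, -176.2, 156.2]
tcp_rot: [0.194, 0.981, -0.0, 0.0]
wrist_force: [0.1, -0.4, 0.5]
opening: 26.2
t 17.02 tip stand [-20.1  -0.1  29.6] F [ 0.3 -0.3  0.5] open 26.2 torque [0.02 0.   0.01]
```

View pics/w13c.png

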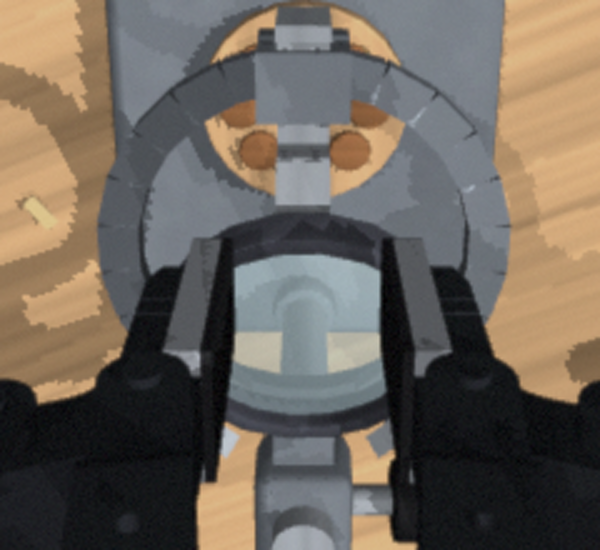

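View pics/s13c.png

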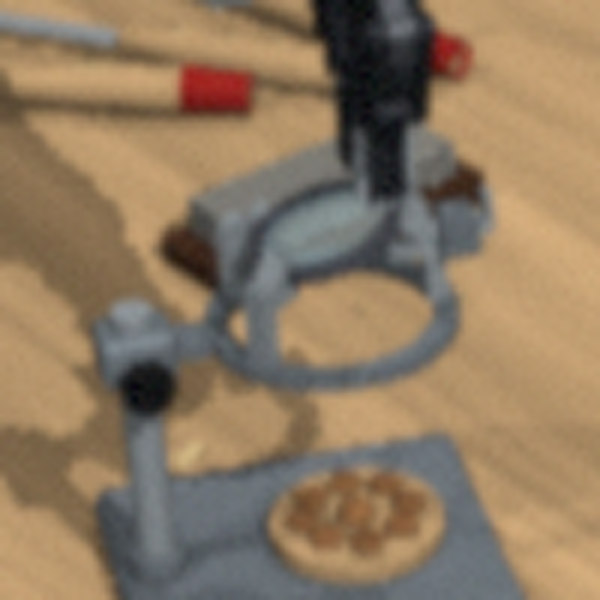

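The fingers straddle the nose (crop 232 and 383, with the nose at 303) above the near rim. I'll press down by feel.

```bash
python3 -m inch '[[[0,0,0.2,0,0,0],[0,0,0.2,0,0,0],[0,0,0.2,0,0,0],[0,0,0,0,0,0],[0,0,0,0,0,0]]]' >/dev/null; python3 -c "
from goal import *
tip()"
python3 -m inch '[[[0,0,0.1,0,0,0],[0,0,0.1,0,0,0],[0,0,0,0,0,0]]]'>/dev/null; python3 -c "
from goal import *
tip()"
python3 -m inch '[[[0,0,0.1,0,0,0],[0,0,0.1,0,0,0],[0,0,0,0,0,0]]]'>/dev/null; python3 -c "
from goal import *
tip()"
```

```text
t 17.53 tip stand [-20.6  -0.1  23.6] F [ 0.7 -1.5 -0.5] open 26.5 torque [ 0.   -0.03  0.02]
t 17.78 tip stand [-20.6  -0.2  21.9] F [-0.3 -0.7  3.3] open 26.0 torque [-0.05  0.26  0.01]
t 18.03 tip stand [-20.6  -0.1  19.9] F [-1.1 -0.7  3.8] open 26.4 torque [-0.01  0.33  0.05]
```

Contact is felt (3–4 N). I'll continue in 2 mm steps.

```bash
for i in 1 2; do python3 -m inch '[[[0,0,0.1,0,0,0],[0,0,0.1,0,0,0],[0,0,0,0,0,0]]]'>/dev/null; python3 -c "
from goal import *
tip()"; done
```

```text
t 18.28 tip stand [-20.7  -0.1  17.5] F [-0.3  0.5  0.2] open 26.3 torque [-0.   -0.04 -0.07]
t 18.53 tip stand [-20.8  -0.1  15. ] F [ 0.5 -0.4 -0.3] open 26.4 torque [-0.   -0.03  0.02]
```

The force vanished, so I'll look before going on.

```bash
python3 - <<'E'
from goal import *
for n in ('scene','wrist','top'):
  c=bot.camera_params(n);p,d=bot.grab_frame(n); cv2.imwrite(f'pics/{n}14.png',p[:,:,::-1]); np.savez(f'{n}14.npz',d=d,**c)
crop('pics/wrist14.png','pics/w14c.png',200,200,440,420,2.5)
crop('pics/scene14.png','pics/s14c.png',200,150,300,250,6)
E
```

```text
(no output)
```

View pics/w14c.png

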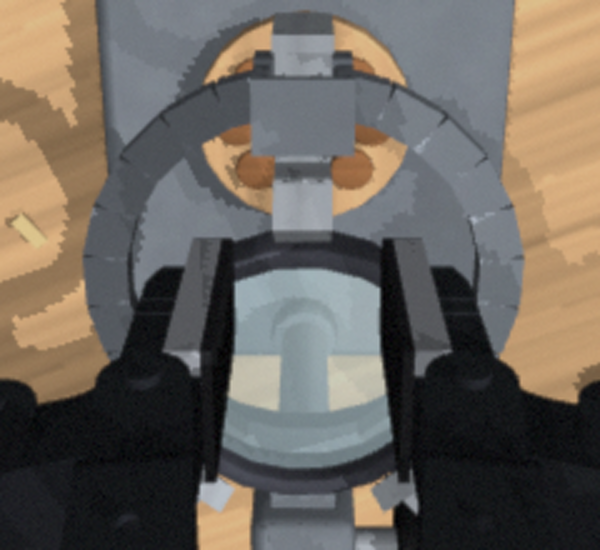

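View pics/s14c.png

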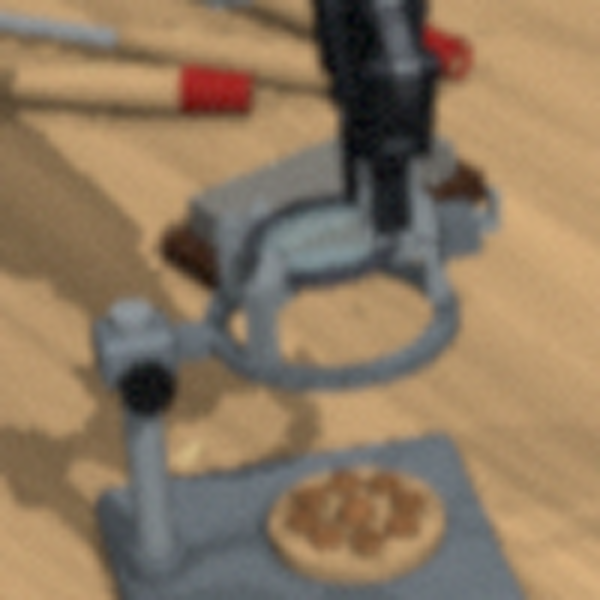

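```bash
python3 - <<'E'
from goal import *
lensfit('wrist14.npz',(296,352,300,395))
lensfit('scene14.npz',(225,275,175,200))
E
```

```text
plane n [0.099 0.005 0.995] tilt x 5.7 y 0.3 ctr [-0.3  1.4  9.5] 3029 of 5293 ext [-28.2 -12.4   6.1] [28.5 15.6 13. ] h at axis 9.5
plane n [ 0.046 -0.004  0.999] tilt x 2.7 y -0.2 ctr [ 5.1 -0.3  5.6] 83 of 410 ext [-35.2 -32.4   4. ] [32.2 33.5  7.2] h at axis 5.9
```

The lens is now at 5.7°: its lower edge has passed the nose, and the rim side rides on it. I'll keep pressing.

```bash
python3 -m inch '[[[0,0,0.1,0,0,0],[0,0,0.1,0,0,0],[0,0,0,0,0,0]]]'>/dev/null; python3 -c "
from goal import *
tip()"; for i in 1 2; do python3 -m inch '[[[0,0,0.1,0,0,0],[0,0,0,0,0,0]]]'>/dev/null; python3 -c "
from goal import *
tip()"; done
```

```text
t 18.93 tip stand [-20.7  -0.1  13.5] F [0.4 0.1 0.4] open 25.8 torque [ 0.03 -0.05  0.03]
t 19.10 tip stand [-20.7  -0.1  12.5] F [ 0.8 -1.1  0.3] open 26.5 torque [-0.    0.01 -0.03]
t 19.27 tip stand [-20.7  -0.1  11.4] F [-0.9  0.1 -0.2] open 26.0 torque [-0.01  0.    0.06]
```

```bash
for i in 1 2 3; do python3 -m inch '[[[0,0,0.07,0,0,0],[0,0,0,0,0,0]]]'>/dev/null; python3 -c "
from goal import *
tip()"; done
python3 - <<'E'
from goal import *
for n in ('wrist','scene'):
  c=bot.camera_params(n);p,d=bot.grab_frame(n); cv2.imwrite(f'pics/{n}15.png',p[:,:,::-1]); np.savez(f'{n}15.npz',d=d,**c)
crop('pics/wrist15.png','pics/w15c.png',200,200,440,420,2.5)
lensfit('wrist15.npz',(296,352,300,395))
E
```

```text
t 19.43 tip stand [-20.7  -0.   10.8] F [-0.   0.2  0.3] open 26.2 torque [-0.04 -0.04 -0.02]
t 19.60 tip stand [-20.7  -0.1  10.1] F [ 0.5 -0.1 -0.4] open 26.4 torque [ 0.07  0.08 -0.04]
t 19.77 tip stand [-20.6  -0.1  10. ] F [-1.9 -0.1  4.4] open 26.6 torque [0.08 0.34 0.05]
plane n [0.021 0.008 1.   ] tilt x 1.2 y 0.5 ctr [0.1 1.6 7.3] 3012 of 5302 ext [-28.2 -12.    5.9] [24.9 15.1  8.7] h at axis 7.3
```

View pics/w15c.png

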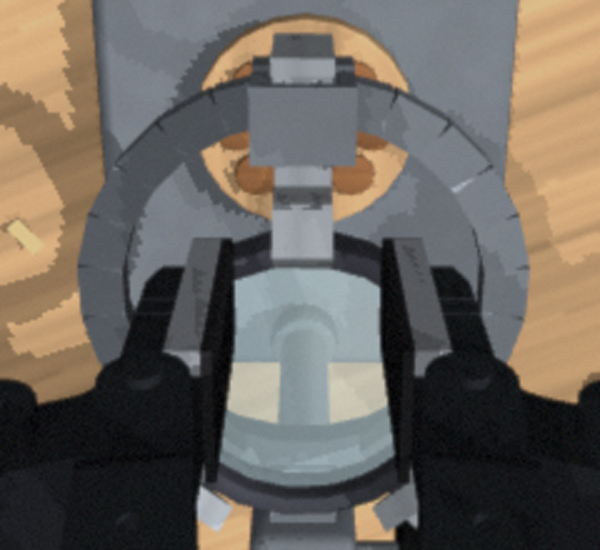

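The nose now overlaps the near rim (303,250), and the tilt is about 1.2°. I'll press a little more until it is firm.

```bash
for i in 1 2 3; do python3 -m inch '[[[0,0,0.05,0,0,0],[0,0,0,0,0,0],[0,0,0,0,0,0]]]'>/dev/null; python3 -c "
from goal import *
tip()"; done
```

```text
t 20.12 tip stand [-20.6  -0.1   9.9] F [-3.5 -0.6  7.7] open 26.2 torque [0.21 0.7  0.02]
t 20.37 tip stand [-20.6  -0.    9.9] F [-4.5 -1.4 11.6] open 26.0 torque [0.25 0.91 0.03]
t 20.62 tip stand [-20.5  -0.1   9.8] F [-5.1 -0.  14.1] open 26.1 torque [ 0.41  1.18 -0.01]
```

Rigid now (14 N with no travel). I'll press slightly more to about 20 N, then back off and inspect.

```bash
python3 -m inch '[[[0,0,0.08,0,0,0],[0,0,0,0,0,0],[0,0,0,0,0,0]]]'>/dev/null; python3 -c "
from goal import *
tip()"
python3 -m inch '[[[0,0,-0.2,0,0,0],[0,0,-0.5,0,0,0],[0,0,-1.5,0,0,0],[0,0,-2.5,0,0,0],[-1.5,0,-2.5,0,0,0],[-1.5,0,-1.5,0,0,0],[0,0,0,0,0,0],[0,0,0,0,0,0],[0,0,0,0,0,0]]]' 
python3 - <<'E'
from goal import *
tip()
for n in ('wrist','scene'):
  c=bot.camera_params(n);p,d=bot.grab_frame(n); cv2.imwrite(f'pics/{n}16.png',p[:,:,::-1]); np.savez(f'{n}16.npz',d=d,**c)
crop('pics/wrist16.png','pics/w16c.png',220,100,440,320,3)
lensfit('wrist16.npz',(270,380,130,300))
E
```

```text
t 20.87 tip stand [-20.5  -0.1   9.7] F [-7.  -0.3 19.1] open 26.2 torque [0.52 1.55 0.03]
clock: 21.62
tool_pos: [597.0, -187.1, 219.5]
tcp_rot: [0.194, 0.981, -0.0, -0.001]
wrist_force: [-0.4, 0.2, -0.6]
opening: 25.7
t 21.62 tip stand [ 8.4 -0.1 92.9] F [-0.4 -0.  -0.6] open 25.7 torque [ 0.02 -0.02 -0.02]
plane n [0.027 0.028 0.999] tilt x 1.5 y 1.6 ctr [ 0.2 -0.2  7. ] 2597 of 6474 ext [-28.6 -29.3   5.1] [29.5 29.5  8.8] h at axis 7.0
```

View pics/w16c.png

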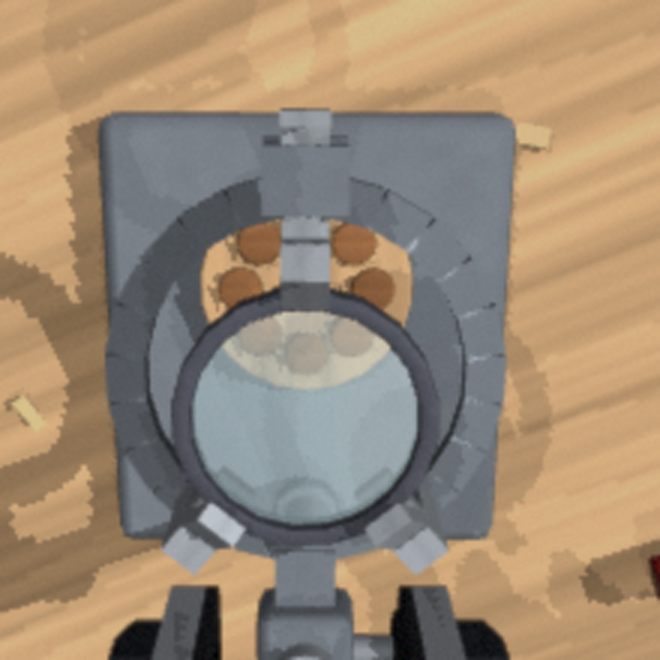

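The nose (305,300) lies over the near rim, and both hooks lie over the far rim. The fit hints at 1–2° of tilt, so I'll check rim heights by azimuth and the catch travel.

```bash
cat > rim.py <<'E'
from goal import *
def rim(f,box):
    z=np.load(f); c={k:z[k] for k in z.files};d=c['d']; u0,u1,v0,v1=box
    vv,uu=np.mgrid[v0:v1,u0:u1]; D=d[vv,uu].ravel(); U=uu.ravel();V=vv.ravel(); k=D>0;D,U,V=D[k],U[k],V[k]
    P=np.c_[(U-c['cx'])/c['fx']*D,(V-c['cy'])/c['fy']*D,D]; P=R.from_quat(c['orientation']).apply(P)+c['position']
    q=R.from_euler('z',-YAW).apply(P-np.array([*S,ZL]))
    r=np.hypot(q[:,0],q[:,1]); a=np.degrees(np.arctan2(q[:,1],q[:,0]))
    for lo in range(-180,180,30):
        m=(a>=lo)&(a<lo+30)&(r>26.5)&(r<29.5)&(q[:,2]>0)&(q[:,2]<12); g=(a>=lo)&(a<lo+30)&(r>10)&(r<22)&(q[:,2]>0)&(q[:,2]<12)
        print(lo,m.sum(),'rim z',np.median(q[m,2]).round(2) if m.sum() else None,'glass',np.median(q[g,2]).round(2) if g.sum() else None, g.sum())
    m=(q[:,0]<-22)&(abs(q[:,1])<5)&(q[:,2]>8.8)&(q[:,2]<24); Q=q[m]
    print('nose x max',np.percentile(Q[:,0],[90,98,100]),'top',np.percentile(Q[:,2],98))
    for zz in (10,12,14,16,18,20): 
        k=abs(Q[:,2]-zz)<1; print(zz,k.sum(),np.percentile(Q[k,0],95).round(1) if k.sum() else '')
    k=(q[:,0]<-38)&(abs(q[:,1])<9)&(q[:,2]>8); print('catch tail x',np.percentile(q[k,0],[0.5,2]).round(1), 'base',np.median(q[abs(q[:,2]+ZL-16)<4,2])+ZL,'ring',np.median(q[(abs(q[:,2]+25.5)<3)&(r>41)&(r<49),2]))
E
python3 -c "
from rim import *
rim('wrist16.npz',(240,400,110,310))
print('before'); rim('w1.npz',(200,400,50,250))"
```

```text
-180 91 rim z 7.7 glass 6.54 247
-150 113 rim z 7.89 glass 6.43 230
-120 92 rim z 8.25 glass 6.69 213
-90 91 rim z 8.25 glass 6.57 205
-60 63 rim z 8.3 glass 6.72 199
-30 90 rim z 8.24 glass 6.79 198
0 83 rim z 8.37 glass 6.72 183
30 71 rim z 8.12 glass 6.63 195
60 92 rim z 8.24 glass 6.6 208
90 93 rim z 8.31 glass 6.63 216
120 123 rim z 7.96 glass 6.4 230
150 92 rim z 8.04 glass 6.57 235
nose x max [-30.4659916  -26.6509446  -25.06510548] top 21.184073998990186
10 351 -45.3
12 54 -26.2
14 39 -27.9
16 74 -29.6
18 158 -31.2
20 114 -32.2
catch tail x [-65.9 -65.8] base 16.46506211187858 ring -25.609511245803414
before
-180 20 rim z 10.71 glass None 0
-150 0 rim z None glass None 0
-120 0 rim z None glass None 0
-90 0 rim z None glass None 0
-60 4 rim z 0.89 glass None 0
-30 0 rim z None glass None 0
0 1 rim z 0.61 glass None 0
30 27 rim z 0.5 glass None 0
60 0 rim z None glass None 0
90 0 rim z None glass None 0
120 0 rim z None glass None 0
150 10 rim z 10.75 glass None 0
nose x max [-28.29927054 -26.10829465 -25.50329519] top 20.90661905160492
10 294 -26.3
12 62 -26.1
14 48 -27.5
16 81 -29.2
18 142 -30.8
20 88 -31.9
catch tail x [-65.7 -65.3] base 16.572435753996075 ring -25.653943209080662
```

The rim top is 7.7–8.4 mm above the ledges all round, so it is level. The nose is back within about 0.4 mm of its original position, and the robot is clear. Handing in.

```bash
python3 -c "
from workcell import bot
print(bot.hand_in(), bot.observe()['clock'])"
```

```text
the job is handed in; nothing more can be done
the job is handed in; nothing more can be done
```

The lens is back in the magnifier's head with the catch snapped over its rim, and I handed the job in at about 21.7 s.

I picked the middle-sized lens off the cork rest and tucked its far edge under both claws at 24°. I eased it down to 14°, released it onto the lead-in, and pressed the near rim on both sides of the nose. Contact forces stayed under about 10 N up to the snap. I then pressed firmly to 19 N against the ledges and the lens did not move.

**Last checks:**
- **Seating:** the rim top measured 7.7–8.4 mm above the ledges all round, against the expected 8 mm. A whole-lens plane fit instead suggested about 1.5° of tilt. The glass sits lower than the rim, so I put that down to the fit mixing the two and trusted the rim heights.
- **Catch:** the nose overlaps the near rim and sits within about 0.4 mm of its original position, so it is closed. Both hooks overlap the far rim.
- **Clearance:** the gripper ended about 90 mm above the ledges, with wrist force near zero. The moves stayed clear of the gouge, mallet and whetstone, but I did not measure their positions again at the end.

**Disagreements with the data:**
- The real fingertips lie about 21–34 mm behind the reported TCP, depending on the opening. I worked from the measured tips.
- Contact with the hooks came about 2 mm short of where I had calculated it.
- The press force fell to zero part-way down. The pictures showed the lens had dropped ahead of the fingers after its lower edge passed the nose, so I saw the snap only in the pictures and did not feel a clear 6–10 N peak.

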